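# Make up a bus-bar joint: nut down by hand, spanner it tight, shut the cover

## Task

Finish the bus-bar joint in the terminal box: with the gripper's fingers turn the brass collar nut clockwise (seen from above) until it is finger-tight, then take the open-ended spanner from its tray, put it on the nut and pull the nut up clockwise until it comes to its hard stop; do not do that last tightening with the fingers, nor put the spanner to the nut before it is finger-tight. Then lay the spanner back flat on the two rubber rails of its tray, and after that slide the orange touch cover fully shut over the joint; leave the bottles and the pliers where they are.

Things in the scene. Friction and masses are not known exactly. Their poses are not given: they have to be found in the camera images.
- terminal_box: Grey sheet-metal box, fixed, 318 mm wide (y), 138 deep, 86 high. Origin on the table under the nut's axis; x to its back, y to its left, z up. y -234..-76 mm: closed module. y -76..+79: open compartment; back wall (x 67..72) and left wall (y 79..84) 86 high; in front (x -60) only a 24 mm sill, so a spanner handle can point out to -x and swing. Copper bars inside, top z 34; 30 mm stud up to z 81.5.
- nut: Brass collar nut, captive on the stud, axis vertical. Origin on the axis, under the collar, 37 mm above the table. Collar 62 mm wide, 6 thick; above it the hexagon, 50 mm across flats, 57.7 across corners, 6 to 37 mm above the origin, top edges bevelled. x points at a corner; corners every 60 degrees, flats midway. It turns without rising or sinking; tightening is clockwise from above.
- run_down (a joint): Turn of the nut on the stud, rad, growing clockwise from above; starts 0.2 to 0.7, stops at 1.6 = finger-tight. Turns easily (0.25 N m). At finger-tight one corner of the nut points 0.36 rad anticlockwise (from above) of the box's +x, another straight across from it, out to the front.
- pull_up (a joint): Further turn of nut and washer together past finger-tight, rad, growing clockwise; starts at 0, hard stop at 0.6. Needs 1.2 N m (10 N at 120 mm on the spanner); stays where it is left. run_down stays at 1.6 meanwhile.
- spanner: Loose bright steel open-ended spanner, 200 mm long, 12 thick, 0.4 kg, lying flat. Origin mid-length on its underside; x to the head, y across, z up. Handle 25 mm wide, sides parallel from x -87 to +10 mm; grip it across near x -45. Head 92 mm wide; mouth open to +x, 52.4 mm wide, floor at x 43, jaw tips at x 101. In the tray the head points to the tray's +x within 0.12 rad.
- spanner_mouth (a point): Point of the spanner (x 75 mm, y 0, underside) that goes on the nut's axis. It fits with its length along a corner direction of the nut, lowered from above to the collar (underside 43 mm above the table; 20 mm in the tray). Play 0.09 rad each way, plus give in the grip: the handle swings about 0.17 rad before the nut follows. To lift it off, first swing back to mid-play.
- tool_tray: Flat dark tool tray, 224 x 130 mm, fixed. Origin at the centre of its underside, x along its length; floor 4 mm thick, rim 16 mm high. Two rubber-topped rails across it (along y, 123 mm long) at x -78 mm (12 wide) and x +62 mm (16 wide), tops 20 mm above the table; the spanner lies flat across both, its origin near the tray's.
- cover_slide (a joint): Travel of the cover along the box's +y (to the left), m; starts 0 to 0.012 (open, over the module), hard stop at 0.158 = fully shut over the nut. Friction 2.5 N; stays where it is left.
- cover_grip (a point): Middle of the black bar handle on the orange cover, 111.5 mm above the table; moves with the cover. The bar runs along the box's x, 68 mm long, 14 wide (y), top at 116.5 mm, open underneath. Cover: flat, 139 x 156 mm, top at 91.5 mm, with a folded lip down the front.
- amber_bottle: Bystander: brown glass bottle, 73 mm wide, 160 mm tall, origin under its centre.
- glue_bottle: Bystander: yellow squeeze bottle with a spout, 50 mm wide, 151 mm tall, origin under its centre.
- dark_bottle: Bystander: black bottle, 38 mm wide, 90 mm tall, origin under its centre.
- pliers: Bystander: red-handled pliers lying flat, 168 mm long, 14 mm high, origin under the middle.

How it is judged:
By the outcome, as a careful person would: the job done as asked, in the order asked, and still so for the second after the job is handed in, with the robot touching nothing.
It also fails if it takes over 72 s, if anything falls off the work surface, if the arm or the gripper's body presses on something with over 40 N, if the wrist force passes 120 N, or if a joint passes its speed limit or range.

## Robot

A 7-joint arm with a two-finger parallel gripper is mounted at the origin on the work surface; the furniture and walls round the work are solid. World frame = base frame: x ahead of the robot, y to its left, z up, the work surface at z = 0. Lengths are in mm, angles in rad, forces in N, time in s.
With the tool pointing down it reaches from about 400 to 925 mm from the base axis. Payload 5.6 kg.
Tool frame: the origin (TCP) lies between the finger pads; the fingertips stand 19 mm ahead of it and the grasp point (between the pads) is the TCP; z points along the fingers, y is the line along which they close (so a half turn about z gives the same grasp; the last joint's range is limited). The gripper opens to 85 mm and grips with 20 to 120 N. Pads are 22 mm wide; open, the fingers measure 114 mm over their backs; the gripper's body (76 mm by 85 mm) begins 54 mm behind the grasp point. The pads swing forward as they close: fully open they stand 13 mm farther back than shut.
Start: joints at [1.203, 0.468, -0.012, 1.603, 0.006, 1.071, -0.056], TCP at [207.387, -616.034, 250.29] pointing down, gripper open.
Joint ranges: [-2.53, 2.53], [-0.31, 2.02], [-1.57, 1.55], [0.28, 2.44], [-1.29, 4.43], [0.15, 1.84], [-2.92, 2.92]. Speed limits (rad/s): [2.57, 2.57, 3.14, 3.14, 3.14, 3.14, 3.14].

## Interface

Orientations are given as a unit quaternion [w, x, y, z].
In Python, from cell import ctrl gives the robot as it stands.
- The arm moves only by the tool servo_tool, never from a script. Its argument "targets" is a list of rows, each an object with "offset": the shift along the tool's x, y, z in units of 0.4 m (1.0 is 0.4 m), a list of three; "delta_rot": the turn, a rotation vector about the tool's x, y, z in units of 120 degrees (1.0 is 120 degrees), a list of three. In form: [{"offset": [tx, ty, tz], "delta_rot": [rx, ry, rz]}, ...]. A call has 1 to 20 rows; each row is the pose to reach, as a shift and turn from the pose commanded when the call began, along the tool's axes at that moment; what a row does not reach only later rows make up. A row lasts 1/10 s, in which the tool goes at most 50 mm and 8.59 degrees, less where a joint would pass 70% of its speed; a pose out of reach is approached as far as the arm can. A call with a number of a shift or a turn outside -1 to 1 is refused whole. A call with a gripper value outside its range is refused whole. "fingers" is the opening, from -1 (shut) to 1 (fully open), set as the call begins (left out, the last holds). The fingers move at their own pace and stop on an object; "newtons" is the grip in N (left out, the last holds). Time passes only in rows, so rows that repeat a pose let the fingers close. It gives the time, the measured TCP pose, the force, the opening and the grip force at its end, in the units of the state.
- ctrl.observe(): the state, without advancing time (a new reading comes with each control period).
- ctrl.capture(name): name is "scene" or "top" or "wrist"; returns a dict with "frame" (384x512x3 uint8, red, green, blue), "range_z" (384x512 float32, mm along the optical axis (not along the pixel's ray), 0 where there is no reading), "fx", "fy", "cx", "cy" (pixels), "rvec" (rotation vector, rad) and "tvec" (3), from world to camera coordinates, as OpenCV has them; the wrist camera has in their place "T_tool_cam" (4x4, takes a point from camera to tool coordinates, whose origin is the TCP and whose axes are the flange's). Camera axes: x right, y down, z forward; pixel columns grow to the right and rows downward; lengths in mm; the calibration is good to about 2 mm. A picture is of the moment at which its call begins: read the wrist's pose just before it.
- ctrl.finish_job(): hands the job in; it is judged then, once.
Trained networks look in a picture, given as the dict that the camera call returned (one of the last four; its "shot" number tells which), for a name from the list of things; names that differ only in an ending like _2 or _b are one class to them, and where a whole thing is asked for, a point or a joint stands for the part that bears it (a point fixed in the world has none). Each returns a list of dicts, best first, with "p" (0 to 1); they miss things now and then, are a little off and sometimes report something else, mostly with a low value. They report only what shows in the picture. A call takes as long as a camera call.
- ctrl.spot_in(label, picture): "rect" ([left, top, right, bottom] as shares, 0 to 1, of the picture: columns of its width, rows of its height, round what is visible of it).
- ctrl.silhouettes(label, picture): "pixels" (384x512 bool, what is visible of it) and "rect" ([left, top, right, bottom] as shares, 0 to 1, of the picture: columns of its width, rows of its height, round what is visible of it).
The state is a dict: "time_s": time; "joint_positions": joint angles; "qd": joint speeds; "joint_torque": joint torques, N m; "eef_pos": TCP position; "orientation": TCP orientation; "wrist_force": force on the tool from outside, world axes, zero at the start; "wrist_torque": the same for the moment, N m; "gripper_width": finger opening in mm; "gripper_force": force on a finger pad.
Only numpy, scipy, OpenCV 4.12 (cv2) and the standard library are available. Lean on these libraries where they do the work, as an engineer would, in place of code of your own. Each camera call takes 0.05 s, during which the arm holds its last target. There are 200 camera calls.

## Working session

There is one attempt and no reset: what is moved stays moved. The work goes in short steps, Python scripts to look and compute and a tool call to move; the robot and the scene stay as the last step left them, time stands still between calls to the robot, and variables do not carry over. Pictures are saved under pics/ and viewed, at most 10 in all, crops included, and the job is handed in when it is done.

Besides the shell and the picture viewer there is one more tool, called after "Request:" by a JSON object that holds its "api" and its "payload", one argument or row to a line. servo_tool: Moves the arm, as the interface text tells. Its arguments: {"type":"object","properties":{"targets":{"type":"array"},"fingers":{"type":"number"},"newtons":{"type":"number"}},"required":["targets"]}

```bash
mkdir -p pics; ls; cat > h.py <<'E'
import numpy as np,cv2
from cell import ctrl
from scipy.spatial.transform import Rotation as R
def cloud(c,mask=None):
    z=c["range_z"].astype(float);v,u=np.nonzero((z>0)&(mask if mask is not None else True))
    d=z[v,u];p=np.c_[(u-c["cx"])/c["fx"]*d,(v-c["cy"])/c["fy"]*d,d]
    if "rvec" in c:
        r=R.from_rotvec(np.ravel(c["rvec"]));return r.inv().apply(p-np.ravel(c["tvec"])),u,v
    s=c["st"];T=np.array(c["T_tool_cam"]);p=p@T[:3,:3].T+T[:3,3]
    w,x,y,zz=s["orientation"];return R.from_quat([x,y,zz,w]).apply(p)+s["eef_pos"],u,v
def cap(n):
    s=ctrl.observe();c=ctrl.capture(n);c["st"]=s;return c
def save(c,f): cv2.imwrite("pics/"+f,c["frame"][:,:,::-1])
def st():
    s=ctrl.observe();w,x,y,z=s["orientation"]
    return s,np.array(s["eef_pos"]),R.from_quat([x,y,z,w])
E
python3 - <<'E'
from h import *
ims=[]
for n in("scene","top"):
    c=cap(n);save(c,n+"0.png");ims.append(c["frame"])
    for l in["terminal_box","nut","spanner","tool_tray","cover_slide","amber_bottle","glue_bottle","dark_bottle","pliers"]:
        d=ctrl.silhouettes(l,c)
        if d:
            p,u,v=cloud(c,d[0]["pixels"]);print(n,l,round(d[0]["p"],2),np.round(np.array(d[0]["rect"])*[512,384,512,384]),np.median(p,0).round(),np.percentile(p,2,axis=0).round(),np.percentile(p,98,axis=0).round(),len(p))
        else: print(n,l,None)
s,p,r=st();print(p,r.as_matrix().round(3),s["gripper_width"],s["time_s"])
E
```

```text
pics
scene terminal_box 0.88 [160. 168. 246. 234.] [622. 155.  62.] [553.  -7.   6.] [731. 309. 100.] 3538
scene nut 0.69 [189. 202. 202. 215.] [610. 224.  64.] [600. 198.  43.] [637. 241.  76.] 138
scene spanner 0.66 [263. 167. 296. 187.] [ 653. -222.   31.] [ 541. -296.    5.] [ 730. -193.   35.] 240
scene tool_tray 0.68 [257. 170. 304. 193.] [ 612. -214.    9.] [ 516. -310.    2.] [ 733. -141.   23.] 574
scene cover_slide 0.87 [189. 172. 247. 208.] [626.  75.  91.] [578. -13.  34.] [730. 148. 115.] 1036
scene amber_bottle 0.84 [281. 131. 298. 171.] [ 692. -356.   82.] [ 671. -404.    9.] [ 736. -336.  160.] 527
scene glue_bottle 0.8 [136. 191. 151. 235.] [682. 387.  59.] [671. 360.   4.] [709. 403. 122.] 468
scene dark_bottle None
scene pliers 0.61 [261. 214. 300. 229.] [415.  34.   9.] [396. -42.  -1.] [452.  90.  15.] 251
top terminal_box 0.63 [232. 235. 281. 257.] [415.  22.  11.] [398. -57.   3.] [458.  90.  17.] 329
top nut 0.76 [190. 174. 208. 192.] [623. 208.  72.] [601. 185.  35.] [662. 240.  83.] 263
top spanner 0.56 [321. 155. 352. 214.] [ 654. -224.   32.] [ 548. -293.   19.] [ 729. -197.   37.] 515
top tool_tray 0.56 [298. 150. 358. 224.] [ 626. -235.    5.] [ 522. -317.   -1.] [ 747. -146.   22.] 1878
top cover_slide 0.78 [214. 147. 268. 199.] [657.  71.  91.] [586.  -7.  51.] [736. 149. 116.] 2169
top amber_bottle 0.77 [357. 144. 391. 172.] [ 698. -360.  111.] [ 675. -401.    0.] [ 750. -338.  162.] 689
top glue_bottle 0.88 [137. 156. 159. 174.] [690. 369.  80.] [674. 355.  -0.] [724. 398. 132.] 310
top dark_bottle 0.51 [263. 148. 275. 165.] [719. -21.  64.] [710. -37.  14.] [735.  -7.  93.] 116
top pliers 0.66 [233. 236. 280. 257.] [415.  22.  11.] [398. -54.   0.] [458.  85.  17.] 338
[ 207.42046372 -616.00676586  250.27964698] [[ 0.948  0.319 -0.   ]
 [ 0.319 -0.948 -0.   ]
 [-0.    -0.    -1.   ]] 85.22846760915603 1.0
```

```bash
python3 -c "
import cv2,numpy as np
a=cv2.imread('pics/scene0.png');b=cv2.imread('pics/top0.png')
cv2.imwrite('pics/a.png',cv2.resize(np.vstack([a,b]),(400,600)) if 0 else cv2.resize(np.hstack([a,b]),(800,300)))
cv2.imwrite('pics/b.png',cv2.resize(b,(800,600)))"
```

```text
(no output)
```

View pics/b.png

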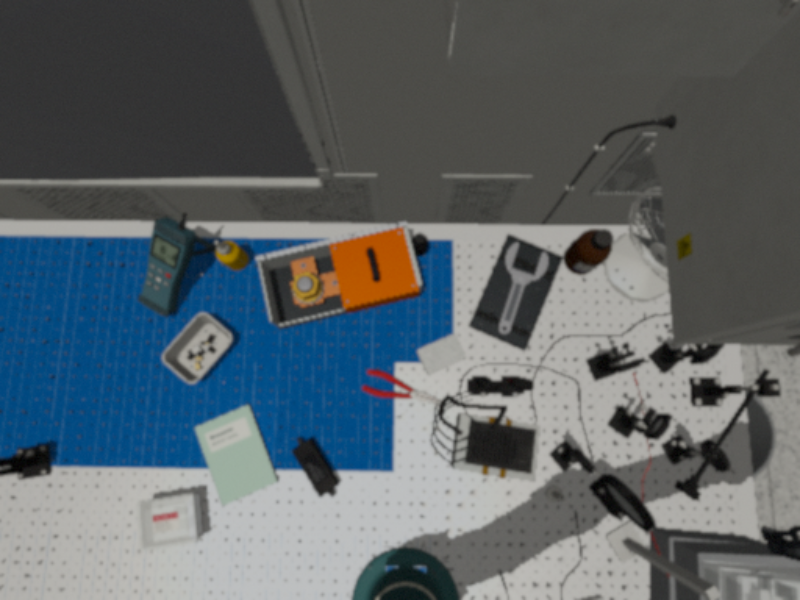

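View pics/scene0.png

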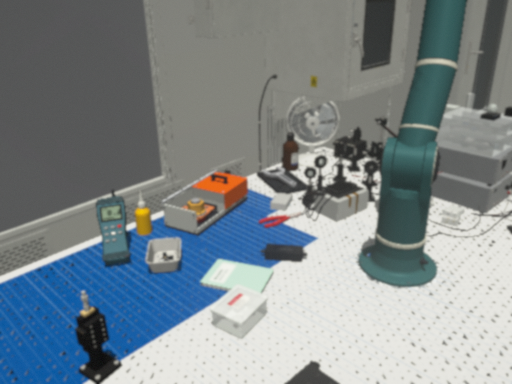

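The top picture (800x600) shows the box at about (340,275) with its nut at (307,288). The spanner is in its tray at (517,290), the amber bottle at (588,250) and the dark bottle just behind the box at (420,243). Next I'll estimate the yaws.

```bash
python3 - <<'E'
from h import *
c=cap("top")
def m(l):return ctrl.silhouettes(l,c)[0]["pixels"]
p,_,_=cloud(c,m("cover_slide"));q=p[(p[:,2]>87)&(p[:,2]<96)]
print("cover",cv2.minAreaRect(q[:,:2].astype(np.float32)))
p,_,_=cloud(c,m("nut"));q=p[p[:,2]>68];print("nut",cv2.minEnclosingCircle(q[:,:2].astype(np.float32)),len(q))
p,_,_=cloud(c,m("spanner"));q=p[(p[:,2]>26)&(p[:,2]<40)];u,s,v=np.linalg.svd(q[:,:2]-q[:,:2].mean(0),full_matrices=False);print("sp",q.mean(0),v[0],cv2.minAreaRect(q[:,:2].astype(np.float32)))
p,_,_=cloud(c,m("tool_tray"));print("tray",cv2.minAreaRect(p[p[:,2]<26][:,:2].astype(np.float32)))
w=cap("wrist");print(np.array(w["T_tool_cam"]).round(3),w["fx"])
s=ctrl.observe();print(s["time_s"],s["wrist_force"],s["wrist_torque"])
E
```

```text
cover ((664.1593627929688, 72.9090576171875), (139.18800354003906, 154.7818145751953), 14.366607666015625)
nut ((628.8099365234375, 213.21438598632812), 26.903745651245117) 134
sp [ 644.33425635 -232.16530029   31.87738016] [-0.95293119  0.30318667] ((646.1392822265625, -218.35870361328125), (88.1146240234375, 190.49720764160156), 58.09490966796875)
tray ((637.65576171875, -235.21844482421875), (135.5581817626953, 231.9823455810547), 66.22972106933594)
[[ 0.00000e+00 -9.63000e-01 -2.71000e-01  6.96400e+01]
 [ 1.00000e+00  0.00000e+00  1.00000e-03 -9.20000e-02]
 [-1.00000e-03 -2.71000e-01  9.63000e-01 -1.24923e+02]
 [ 0.00000e+00  0.00000e+00  0.00000e+00  1.00000e+00]] 345.67969651317804
1.3 [-0.03155527 -0.77080066  0.47726147] [-0.02255542  0.04028948 -0.01276062]
```

Request:
{"api": "servo_tool", "payload": {
  "targets": [
    {"offset": [0.125,-0.055,0],"delta_rot": [0,0,0]},
    {"offset": [0.25,-0.11,0],"delta_rot": [0,0,0]},
    {"offset": [0.375,-0.165,0],"delta_rot": [0,0,0]},
    {"offset": [0.5,-0.22,0],"delta_rot": [0,0,0]},
    {"offset": [0.625,-0.275,0],"delta_rot": [0,0,0]},
    {"offset": [0.75,-0.33,0],"delta_rot": [0,0,0]},
    {"offset": [0.875,-0.385,0],"delta_rot": [0,0,0]},
    {"offset": [1,-0.44,0],"delta_rot": [0,0,0]}
  ],
  "fingers": 1
}}

```text
time_s: 2.1
eef_pos: [504.3, -345.1, 250.6]
orientation: [0.0, 0.987, 0.162, 0.0]
wrist_force: [1.8, -1.2, -0.1]
gripper_width: 85.3
gripper_force: 0.0
```

Request:
{"api": "servo_tool", "payload": {
  "targets": [
    {"offset": [0.12,-0.05,0],"delta_rot": [0,0,0]},
    {"offset": [0.24,-0.1,0],"delta_rot": [0,0,0]},
    {"offset": [0.33,-0.14,0],"delta_rot": [0,0,0]},
    {"offset": [0.33,-0.14,0],"delta_rot": [0,0,0]},
    {"offset": [0.33,-0.14,0],"delta_rot": [0,0,0]},
    {"offset": [0.33,-0.14,0],"delta_rot": [0,0,0]}
  ]
}}

```text
time_s: 2.7
eef_pos: [609.3, -252.8, 250.1]
orientation: [0.0, 0.987, 0.161, -0.001]
wrist_force: [-0.8, -0.3, 0.2]
gripper_width: 85.2
gripper_force: 0.0
```

```bash
python3 - <<'E'
from h import *
s,p,r=st();print(s["time_s"],p.round(1),r.as_matrix()[:2,0].round(3),np.round(s["joint_positions"],2))
c=cap("wrist");save(c,"w1.png")
for l in("spanner","tool_tray"):
    d=ctrl.silhouettes(l,c)
    if d:
        P,u,v=cloud(c,d[0]["pixels"]);print(l,d[0]["p"],np.percentile(P,[2,50,98],axis=0).round(1),cv2.minAreaRect(P[(P[:,2]<40)][:,:2].astype(np.float32)))
        np.save(l+".npy",P)
E
```

```text
2.7 [ 609.3 -252.8  250.1] [0.948 0.317] [ 0.46  0.49 -0.17  1.57  0.09  1.09 -0.98]
spanner 0.91 [[ 548.1 -293.4   31.2]
 [ 659.5 -225.8   33.2]
 [ 729.9 -196.1   34.7]] ((640.1201171875, -217.88616943359375), (90.1608657836914, 207.9475860595703), 60.1320915222168)
tool_tray 0.6 [[ 524.7 -320.7    3.6]
 [ 641.  -238.     5.6]
 [ 749.5 -146.1   22. ]] ((634.177978515625, -232.485595703125), (136.82131958007812, 234.31011962890625), 66.57584381103516)
```

View pics/w1.png

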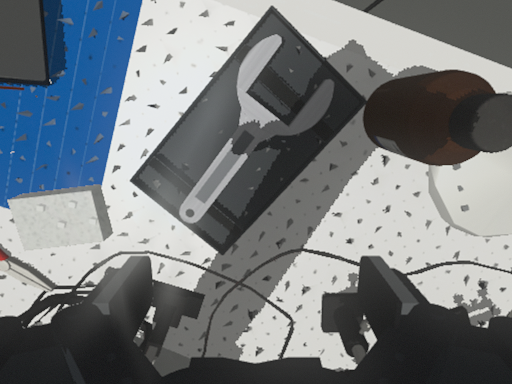

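The wrist picture shows the spanner with its tail at (190,212), its mouth near (290,95) and its handle at about (225,170). It lies in the tray, close to the tray's axis. I'll fit the handle, then go on to the nut.

```bash
cat > fit.py <<'E'
from h import *
def fit_sp(P,yaw=-0.36,zc=32,o=None):
    Q=P[abs(P[:,2]-zc)<5][:,:2]
    for it in range(8):
        ex=np.array([np.cos(yaw),np.sin(yaw)]);ey=np.array([-ex[1],ex[0]])
        X=Q@ex;Y=Q@ey;x0=np.percentile(X,0.3)  # tail = -100
        cx,cy=[],[]
        for b in np.arange(x0+15,x0+105,6):
            m=(X>=b)&(X<b+6)
            if m.sum()>8: cx.append(b+3);cy.append((np.percentile(Y[m],4)+np.percentile(Y[m],96))/2)
        k=np.polyfit(cx,cy,1);yaw+=np.arctan(k[0])
    ex=np.array([np.cos(yaw),np.sin(yaw)]);ey=np.array([-ex[1],ex[0]]);X=Q@ex;Y=Q@ey
    x0,x1=np.percentile(X,[.3,99.7]);m=(X>x0+20)&(X<x0+90);hy=np.percentile(Y[m],[3,97]);hd=np.percentile(Y[X>x1-80],[1,99])
    o=ex*(x1+x0-1)/2+ey*hy.mean()
    return o,yaw,x1-x0,hy[1]-hy[0],hd[1]-hd[0],hd.mean()-hy.mean()
E
python3 - <<'E'
from fit import *
print(fit_sp(np.load("spanner.npy")))
P=np.load("tool_tray.npy")
for a,b in((14.,18.5),(18.5,22.5)):
    Q=P[(P[:,2]>a)&(P[:,2]<b)];print(len(Q),cv2.minAreaRect(Q[:,:2].astype(np.float32)))
E
```

```text
(array([ 633.83851585, -229.17857998]), np.float64(-0.32748964289237026), np.float64(194.90444272975333), np.float64(22.480811907344386), np.float64(87.14589503457373), np.float64(-0.47455914040610203))
2342 ((635.8101196289062, -232.4143524169922), (130.39535522460938, 224.42892456054688), 66.7314224243164)
2252 ((636.3998413085938, -231.99700927734375), (128.11346435546875, 221.53646850585938), 66.63784790039062)
```

Request:
{"api": "servo_tool", "payload": {
  "targets": [
    {"offset": [0.05,-0.11,0],"delta_rot": [0,0,0]},
    {"offset": [0.09,-0.22,0],"delta_rot": [0,0,0]},
    {"offset": [0.13,-0.33,0],"delta_rot": [0,0,0]},
    {"offset": [0.18,-0.44,0],"delta_rot": [0,0,0]},
    {"offset": [0.22,-0.55,0],"delta_rot": [0,0,0]},
    {"offset": [0.27,-0.66,0],"delta_rot": [0,0,0]},
    {"offset": [0.31,-0.77,0],"delta_rot": [0,0,0]},
    {"offset": [0.36,-0.88,0],"delta_rot": [0,0,0]},
    {"offset": [0.41,-1,0],"delta_rot": [0,0,0]},
    {"offset": [0.41,-1,0],"delta_rot": [0,0,0]},
    {"offset": [0.41,-1,0],"delta_rot": [0,0,0]},
    {"offset": [0.41,-1,0],"delta_rot": [0,0,0]}
  ]
}}

```text
time_s: 4.05
eef_pos: [638.4, 177.7, 250.2]
orientation: [0.001, 0.987, 0.16, -0.0]
wrist_force: [-0.0, -1.1, 0.2]
gripper_width: 85.6
gripper_force: 0.0
```

```bash
cat > nut.py <<'E'
from h import *
from scipy.optimize import least_squares
def nutfit(c,show=None):
    P,u,v=cloud(c,None)
    d=ctrl.silhouettes("nut",c)
    Pn,u,v=cloud(c,d[0]["pixels"])
    T=Pn[(Pn[:,2]>70)&(Pn[:,2]<78)][:,:2]
    H=cv2.convexHull(T.astype(np.float32))[:,0]
    (cx,cy),rr=cv2.minEnclosingCircle(H)
    # radial profile: best hex fit minimising hull deviation
    best=None
    for a0 in np.arange(0,np.pi/3,0.1):
        def f(q):
            w=H-q[:2];th=np.arctan2(w[:,1],w[:,0])-q[2];t=(th+np.pi/6)%(np.pi/3)-np.pi/6
            # flat normals at q[2]+30deg: corner at q[2]
            t2=(th)%(np.pi/3)-np.pi/6
            return np.hypot(w[:,0],w[:,1])*np.cos(t2)-q[3]
        s=least_squares(f,[cx,cy,a0,24],loss="soft_l1")
        if best is None or s.cost<best.cost:best=s
    print("nut",best.x.round(3),best.cost,(cx,cy,rr),len(T),np.median(Pn[:,2]));return best.x,d
E
python3 - <<'E'
from nut import *
s,p,r=st();print(s["time_s"],p.round(1),r.as_matrix()[:2,0].round(3),np.round(s["joint_positions"],2))
c=cap("wrist");save(c,"w2.png")
nutfit(c)
d=ctrl.silhouettes("cover_slide",c);P,_,_=cloud(c,d[0]["pixels"]);q=P[(P[:,2]>88)&(P[:,2]<95)];print(d[0]["p"],cv2.minAreaRect(q[:,:2].astype(np.float32)))
q=P[(P[:,2]>112)];print(cv2.minAreaRect(q[:,:2].astype(np.float32)),len(q))
d=ctrl.silhouettes("terminal_box",c);P,_,_=cloud(c,d[0]["pixels"]);q=P[(P[:,2]>82)&(P[:,2]<90)];print(cv2.minAreaRect(q[:,:2].astype(np.float32)),len(q))
E
```

```text
4.05 [638.4 177.7 250.2] [0.949 0.317] [-0.13  0.51 -0.27  1.55  0.15  1.1  -1.69]
nut [631.582 215.179   0.884  24.905] 0.7336902037147206 (631.815185546875, 215.26348876953125, 28.562786102294922) 1760 74.56434102176136
0.84 ((665.2799072265625, 72.80558776855469), (137.93936157226562, 156.56610107421875), 14.537001609802246)
((656.324951171875, 92.20962524414062), (65.16858673095703, 75.37963104248047), 33.82305908203125) 1541
((648.3880004882812, 142.00660705566406), (135.51815795898438, 318.4014892578125), 14.580462455749512) 2565
```

View pics/w2.png

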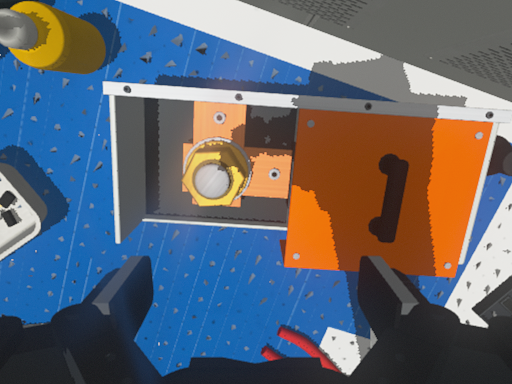

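The picture shows the nut at about (215,180), the open compartment, and the cover open with its bar at (390,200). The nut fit says 1.317 rad clockwise to finger-tight, which is consistent with the 0.9–1.4 range. I'll grasp at tool yaw 1.931.

Request:
{"api": "servo_tool", "payload": {
  "targets": [
    {"offset": [0.012,-0.094,0.05],"delta_rot": [0,0,-0.07]},
    {"offset": [0.012,-0.094,0.1],"delta_rot": [0,0,-0.14]},
    {"offset": [0.012,-0.094,0.15],"delta_rot": [0,0,-0.21]},
    {"offset": [0.012,-0.094,0.2],"delta_rot": [0,0,-0.28]},
    {"offset": [0.012,-0.094,0.25],"delta_rot": [0,0,-0.35]},
    {"offset": [0.012,-0.094,0.27],"delta_rot": [0,0,-0.42]},
    {"offset": [0.012,-0.094,0.27],"delta_rot": [0,0,-0.49]},
    {"offset": [0.012,-0.094,0.27],"delta_rot": [0,0,-0.56]},
    {"offset": [0.012,-0.094,0.27],"delta_rot": [0,0,-0.63]},
    {"offset": [0.012,-0.094,0.27],"delta_rot": [0,0,-0.7]},
    {"offset": [0.012,-0.094,0.3],"delta_rot": [0,0,-0.768]},
    {"offset": [0.012,-0.094,0.36],"delta_rot": [0,0,-0.768]},
    {"offset": [0.012,-0.094,0.42],"delta_rot": [0,0,-0.768]},
    {"offset": [0.012,-0.094,0.465],"delta_rot": [0,0,-0.768]},
    {"offset": [0.012,-0.094,0.465],"delta_rot": [0,0,-0.768]},
    {"offset": [0.012,-0.094,0.465],"delta_rot": [0,0,-0.768]},
    {"offset": [0.012,-0.094,0.465],"delta_rot": [0,0,-0.768]}
  ]
}}

```text
time_s: 5.95
eef_pos: [631.4, 217.7, 65.7]
orientation: [0.001, 0.568, 0.823, 0.001]
wrist_force: [-0.1, 0.3, -1.6]
gripper_width: 85.6
gripper_force: 0.0
```

```bash
python3 - <<'E'
from h import *
s,p,r=st();m=r.as_matrix();print(s["time_s"],p.round(1),m.round(3),np.arctan2(m[1,0],m[0,0]),np.round(s["joint_positions"],2),s["wrist_force"],s["wrist_torque"])
E
```

```text
5.95 [631.4 217.7  65.7] [[-0.354  0.935  0.002]
 [ 0.935  0.354  0.001]
 [ 0.     0.002 -1.   ]] 1.9331673185876987 [ 0.    0.8  -0.56  1.64  0.53  0.86 -0.41] [-0.05841955  0.31784509 -1.6323028 ] [ 0.04394141 -0.07198111 -0.003587  ]
```

Request:
{"api": "servo_tool", "payload": {
  "targets": [
    {"offset": [0,0,0],"delta_rot": [0,0,0]},
    {"offset": [0,0,0],"delta_rot": [0,0,0]},
    {"offset": [0,0,0],"delta_rot": [0,0,0]},
    {"offset": [0,0,0],"delta_rot": [0,0,0]},
    {"offset": [0,0,0],"delta_rot": [0,0,0]},
    {"offset": [0,0,0],"delta_rot": [0,0,0]}
  ],
  "fingers": -1,
  "newtons": 30
}}

```text
time_s: 6.55
eef_pos: [629.8, 216.9, 65.2]
orientation: [-0.0, 0.568, 0.823, -0.001]
wrist_force: [-4.3, -1.6, 6.8]
gripper_width: 49.4
gripper_force: 32.5
```

```bash
python3 - <<'E'
from h import *
s,p,r=st();m=r.as_matrix();print(s["time_s"],p.round(1),np.arctan2(m[1,0],m[0,0]),np.round(s["joint_positions"],2),s["wrist_force"],s["wrist_torque"])
E
```

```text
6.55 [629.8 216.9  65.2] 1.9328746805143464 [ 0.    0.8  -0.56  1.64  0.53  0.86 -0.41] [-4.310958   -1.58548536  6.7770362 ] [-0.34532222  0.87634438 -0.16774937]
```

Request:
{"api": "servo_tool", "payload": {
  "targets": [
    {"offset": [0,0,0],"delta_rot": [0,0,0.06]},
    {"offset": [0,0,0],"delta_rot": [0,0,0.12]},
    {"offset": [0,0,0],"delta_rot": [0,0,0.18]},
    {"offset": [0,0,0],"delta_rot": [0,0,0.24]},
    {"offset": [0,0,0],"delta_rot": [0,0,0.3]},
    {"offset": [0,0,0],"delta_rot": [0,0,0.36]},
    {"offset": [0,0,0],"delta_rot": [0,0,0.42]},
    {"offset": [0,0,0],"delta_rot": [0,0,0.48]},
    {"offset": [0,0,0],"delta_rot": [0,0,0.54]},
    {"offset": [0,0,0],"delta_rot": [0,0,0.58]},
    {"offset": [0,0,0],"delta_rot": [0,0,0.58]},
    {"offset": [0,0,0],"delta_rot": [0,0,0.58]}
  ]
}}

```text
time_s: 7.75
eef_pos: [632.2, 216.2, 65.2]
orientation: [0.001, 0.936, 0.352, 0.001]
wrist_force: [2.6, -3.4, 3.6]
gripper_width: 49.4
gripper_force: 32.3
```

```bash
cat > q.py <<'E'
from h import *
s,p,r=st();m=r.as_matrix();print(s["time_s"],p.round(1),"yaw",np.arctan2(m[1,0],m[0,0]).round(4),"q",np.round(s["joint_positions"],2),np.round(s["wrist_force"],1),np.round(s["wrist_torque"],2),s["gripper_width"])
E
python3 q.py
```

```text
7.75 [632.2 216.2  65.2] yaw 0.719 q [-0.19  0.74 -0.28  1.65  0.27  0.79 -1.44] [ 2.6 -3.4  3.6] [-0.94 -0.85 -0.18] 49.421045884716605
```

Request:
{"api": "servo_tool", "payload": {
  "targets": [
    {"offset": [0,0,0],"delta_rot": [0,0,0.02]},
    {"offset": [0,0,0],"delta_rot": [0,0,0.04]},
    {"offset": [0,0,0],"delta_rot": [0,0,0.04]}
  ]
}}

```text
time_s: 8.05
eef_pos: [632.3, 216.0, 65.2]
orientation: [0.001, 0.95, 0.312, 0.001]
wrist_force: [3.5, -4.3, 3.6]
gripper_width: 49.0
gripper_force: 32.4
```

```bash
python3 q.py
```

```text
8.05 [632.3 216.   65.2] yaw 0.6345 q [-0.2   0.73 -0.26  1.65  0.25  0.79 -1.51] [ 3.5 -4.3  3.6] [-1.03 -0.87 -0.23] 49.01274947635339
```

Request:
{"api": "servo_tool", "payload": {
  "targets": [
    {"offset": [0,0,0],"delta_rot": [0,0,0.008]},
    {"offset": [0,0,0],"delta_rot": [0,0,0.008]}
  ]
}}

```text
time_s: 8.25
eef_pos: [632.3, 216.0, 65.2]
orientation: [0.001, 0.953, 0.305, 0.001]
wrist_force: [3.7, -4.2, 3.7]
gripper_width: 49.9
gripper_force: 32.4
```

```bash
python3 q.py
```

```text
8.25 [632.3 216.   65.2] yaw 0.6188 q [-0.2   0.73 -0.25  1.65  0.24  0.79 -1.52] [ 3.7 -4.2  3.7] [-0.98 -0.88 -0.05] 49.87054095878311
```

Request:
{"api": "servo_tool", "payload": {
  "targets": [
    {"offset": [0,0,0],"delta_rot": [0,0,0.008]},
    {"offset": [0,0,0],"delta_rot": [0,0,0.008]}
  ]
}}

```text
time_s: 8.45
eef_pos: [632.3, 215.9, 65.2]
orientation: [0.001, 0.955, 0.297, 0.001]
wrist_force: [3.9, -5.1, 3.2]
gripper_width: 49.3
gripper_force: 32.4
```

```bash
python3 q.py
```

```text
8.45 [632.3 215.9  65.2] yaw 0.6041 q [-0.2   0.73 -0.25  1.65  0.24  0.79 -1.53] [ 3.9 -5.1  3.2] [-1.03 -0.89  0.52] 49.309127000500716
```

Request:
{"api": "servo_tool", "payload": {
  "targets": [
    {"offset": [0,0,0],"delta_rot": [0,0,0.008]},
    {"offset": [0,0,0],"delta_rot": [0,0,0.008]}
  ]
}}

```text
time_s: 8.65
eef_pos: [632.4, 216.0, 65.2]
orientation: [0.001, 0.957, 0.29, 0.002]
wrist_force: [5.4, -4.4, 3.4]
gripper_width: 49.6
gripper_force: 32.4
```

```bash
python3 q.py
```

```text
8.65 [632.4 216.   65.2] yaw 0.5888 q [-0.21  0.73 -0.25  1.65  0.24  0.78 -1.54] [ 5.4 -4.4  3.4] [-1.09 -1.01  0.95] 49.60005942604097
```

The torque rose from about -0.2 to 0.95 N m, starting right at the predicted yaw of 0.615, so the nut is finger-tight. I'll release and go to the spanner.

Request:
{"api": "servo_tool", "payload": {
  "targets": [
    {"offset": [0,0,0],"delta_rot": [0,0,0]},
    {"offset": [0,0,0],"delta_rot": [0,0,0]},
    {"offset": [0,0,0],"delta_rot": [0,0,0]},
    {"offset": [0,0,-0.08],"delta_rot": [0,0,0]},
    {"offset": [0,0,-0.18],"delta_rot": [0,0,0]},
    {"offset": [0,0,-0.29],"delta_rot": [0,0,0]},
    {"offset": [-0.06,0.075,-0.3],"delta_rot": [0,0,0.04]},
    {"offset": [-0.12,0.15,-0.3],"delta_rot": [0,0,0.08]},
    {"offset": [-0.19,0.23,-0.3],"delta_rot": [0,0,0.12]},
    {"offset": [-0.26,0.31,-0.3],"delta_rot": [0,0,0.16]},
    {"offset": [-0.32,0.39,-0.3],"delta_rot": [0,0,0.2]},
    {"offset": [-0.38,0.47,-0.3],"delta_rot": [0,0,0.24]},
    {"offset": [-0.44,0.55,-0.3],"delta_rot": [0,0,0.28]},
    {"offset": [-0.51,0.63,-0.3],"delta_rot": [0,0,0.32]},
    {"offset": [-0.57,0.71,-0.3],"delta_rot": [0,0,0.36]},
    {"offset": [-0.63,0.78,-0.3],"delta_rot": [0,0,0.4]},
    {"offset": [-0.684,0.839,-0.3],"delta_rot": [0,0,0.4376]},
    {"offset": [-0.684,0.839,-0.3],"delta_rot": [0,0,0.4376]},
    {"offset": [-0.684,0.839,-0.3],"delta_rot": [0,0,0.4376]},
    {"offset": [-0.684,0.839,-0.3],"delta_rot": [0,0,0.4376]}
  ],
  "fingers": 0.6
}}

```text
time_s: 10.65
eef_pos: [587.9, -211.5, 184.0]
orientation: [-0.001, 0.986, -0.164, -0.0]
wrist_force: [0.7, -0.0, 0.2]
gripper_width: 68.1
gripper_force: 0.0
```

```bash
python3 q.py; python3 - <<'E'
from fit import *
c=cap("wrist");save(c,"w3.png")
P,_,_=cloud(c,ctrl.silhouettes("spanner",c)[0]["pixels"]);print(fit_sp(P,-0.33),np.median(P,0))
s,p,r=st()
o=np.array([633.8,-229.2]);y=-0.3275
t=np.r_[o-45*np.array([np.cos(y),np.sin(y)]),28]
print("tool delta",r.inv().apply(t-p)/400)
E
```

```text
10.65 [ 587.9 -211.5  184. ] yaw -0.3291 q [ 0.3   0.5  -0.01  1.72  0.01  0.92 -1.61] [ 0.7 -0.   0.2] [ 0.03 -0.02  0.01] 68.13592844531485
(array([ 630.53736292, -228.5180125 ]), np.float64(-0.33250523598523724), np.float64(187.59572890395566), np.float64(23.45158089075297), np.float64(87.96380152684682), np.float64(-0.05259695230265038)) [ 660.83633199 -226.24808227   33.21439231]
tool delta [0.01032891 0.00538493 0.39033611]
```

Request:
{"api": "servo_tool", "payload": {
  "targets": [
    {"offset": [0.005,0.003,0.1],"delta_rot": [0,0,0]},
    {"offset": [0.01,0.005,0.2],"delta_rot": [0,0,0]},
    {"offset": [0.01,0.005,0.3],"delta_rot": [0,0,0]},
    {"offset": [0.01,0.005,0.37],"delta_rot": [0,0,0]},
    {"offset": [0.01,0.005,0.39],"delta_rot": [0,0,0]},
    {"offset": [0.01,0.005,0.39],"delta_rot": [0,0,0]}
  ]
}}

```text
time_s: 11.35
eef_pos: [590.3, -215.7, 27.3]
orientation: [-0.0, 0.986, -0.165, -0.001]
wrist_force: [1.6, 0.4, -0.2]
gripper_width: 68.7
gripper_force: 0.0
```

Request:
{"api": "servo_tool", "payload": {
  "targets": [
    {"offset": [0,0,0],"delta_rot": [0,0,0]},
    {"offset": [0,0,0],"delta_rot": [0,0,0]},
    {"offset": [0,0,0],"delta_rot": [0,0,0]},
    {"offset": [0,0,0],"delta_rot": [0,0,0]},
    {"offset": [0,0,0],"delta_rot": [0,0,0]},
    {"offset": [0,0,0],"delta_rot": [0,0,0]},
    {"offset": [0,0,0],"delta_rot": [0,0,0]}
  ],
  "fingers": -1,
  "newtons": 80
}}

```text
time_s: 12.05
eef_pos: [591.8, -217.1, 30.3]
orientation: [0.0, 0.986, -0.165, 0.001]
wrist_force: [-0.7, 0.4, 6.1]
gripper_width: 23.4
gripper_force: 78.8
```

```bash
python3 q.py
```

```text
12.05 [ 591.8 -217.1   30.3] yaw -0.3317 q [ 0.31  0.71 -0.01  1.77  0.01  0.65 -1.61] [-0.7  0.4  6.1] [0.12 0.14 0.09] 23.40118442786867
```

Request:
{"api": "servo_tool", "payload": {
  "targets": [
    {"offset": [0,0,-0.03],"delta_rot": [0,0,0]},
    {"offset": [0,0,-0.08],"delta_rot": [0,0,0]},
    {"offset": [0,0,-0.16],"delta_rot": [0,0,0]},
    {"offset": [0,0,-0.25],"delta_rot": [0,0,0]},
    {"offset": [0,0,-0.35],"delta_rot": [0,0,0]},
    {"offset": [0,0,-0.4],"delta_rot": [0,0,0]},
    {"offset": [0,0,-0.4],"delta_rot": [0,0,0]},
    {"offset": [0,0,-0.4],"delta_rot": [0,0,0]}
  ]
}}

```text
time_s: 12.85
eef_pos: [589.8, -216.6, 188.0]
orientation: [-0.0, 0.986, -0.165, -0.001]
wrist_force: [-0.5, 0.4, -4.8]
gripper_width: 23.2
gripper_force: 78.8
```

```bash
python3 q.py; cat > held.py <<'E'
from h import *
c=cap("wrist")
d=ctrl.silhouettes("spanner",c)[0];s,p,r=st()
P,_,_=cloud(c,d["pixels"]);Q=r.inv().apply(P-p)   # tool frame
Q=Q[(abs(Q[:,2])<30)]
k=np.polyfit(Q[:,0],Q[:,2],1);print("top plane z(tool) vs x",k,"at x=0:",k[1],"at head 120:",np.polyval(k,120))
H=Q[(Q[:,0]>80)];print("head y",np.percentile(H[:,1],[1,50,99]),"x max",np.percentile(Q[:,0],[0.3,99.7]))
# mouth edges: gap around y for rows x
for x in range(20,160,10):
    y=np.sort(Q[(abs(Q[:,0]-x)<2)][:,1])
    if len(y)>5:
        g=np.diff(y);i=g.argmax();print(x,y[0].round(1),y[-1].round(1),"gap",y[i].round(1),y[i+1].round(1))
save(c,"held.png")
E
python3 held.py
```

```text
12.85 [ 589.8 -216.6  188. ] yaw -0.3322 q [ 0.3   0.5  -0.01  1.71  0.01  0.93 -1.61] [-0.5  0.4 -4.8] [0.05 0.18 0.03] 23.19615382639617
top plane z(tool) vs x [ 0.01418338 -4.75449785] at x=0: -4.754497845045464 at head 120: -3.052492773909467
head y [-42.55560121  -1.19456764  40.41548402] x max [-32.54617887 101.92933562]
20 -13.2 11.0 gap -0.9 -0.5
30 -13.3 11.5 gap -0.5 -0.2
40 -13.0 11.7 gap -0.9 -0.5
50 -13.1 11.3 gap -0.9 -0.5
60 -15.9 13.9 gap -0.5 -0.2
70 -21.3 19.2 gap -21.3 -20.9
80 -33.8 31.1 gap 30.4 30.8
90 -41.4 38.7 gap -26.9 24.9
100 -45.1 42.8 gap -26.9 24.8
```

Request:
{"api": "servo_tool", "payload": {
  "targets": [
    {"offset": [-0.04,-0.08,0],"delta_rot": [0,0,-0.045]},
    {"offset": [-0.085,-0.16,0],"delta_rot": [0,0,-0.09]},
    {"offset": [-0.13,-0.24,0],"delta_rot": [0,0,-0.135]},
    {"offset": [-0.17,-0.32,0],"delta_rot": [0,0,-0.18]},
    {"offset": [-0.21,-0.4,0],"delta_rot": [0,0,-0.225]},
    {"offset": [-0.25,-0.48,0],"delta_rot": [0,0,-0.27]},
    {"offset": [-0.3,-0.56,0],"delta_rot": [0,0,-0.315]},
    {"offset": [-0.34,-0.64,0],"delta_rot": [0,0,-0.36]},
    {"offset": [-0.38,-0.72,0],"delta_rot": [0,0,-0.405]},
    {"offset": [-0.428,-0.809,0],"delta_rot": [0,0,-0.4517]},
    {"offset": [-0.428,-0.809,0],"delta_rot": [0,0,-0.4517]},
    {"offset": [-0.428,-0.809,0],"delta_rot": [0,0,-0.4517]},
    {"offset": [-0.428,-0.809,0],"delta_rot": [0,0,-0.4517]},
    {"offset": [-0.428,-0.809,0],"delta_rot": [0,0,-0.4517]}
  ]
}}

```text
time_s: 14.35
eef_pos: [534.3, 143.2, 187.5]
orientation: [0.0, 0.954, 0.301, -0.001]
wrist_force: [0.4, -0.5, -3.8]
gripper_width: 22.9
gripper_force: 79.1
```

```bash
python3 q.py; python3 - <<'E'
from h import *
c=cap("wrist");save(c,"w4.png");s,p,r=st()
P,u,v=cloud(c);Q=r.inv().apply(P-p)
sp=Q[(abs(Q[:,2]+4)<8)]
m=(abs(sp[:,1])<15)&(sp[:,0]>60);print("floor x",np.percentile(sp[m][:,0],99.5))
for x in(85,90,95,100):
    y=np.sort(sp[abs(sp[:,0]-x)<1.5][:,1]);g=np.diff(y);i=g.argmax();print(x,y[0].round(1),y[i].round(1),y[i+1].round(1),y[-1].round(1))
N=Q[(abs(P[:,2]-74)<4)&(abs(Q[:,1])<40)&(Q[:,0]>80)]
print(len(N),np.percentile(N[:,0],[1,99]))
for x in range(84,130,5):
    y=N[abs(N[:,0]-x)<2][:,1]
    if len(y)>3:print(x,y.min().round(1),y.max().round(1),((y.min()+y.max())/2).round(2))
S=Q[(P[:,2]>78)&(P[:,2]<85)&(abs(Q[:,1])<25)&(Q[:,0]>80)];print("stud",len(S),S[:,1].min(),S[:,1].max(),S[:,0].min(),S[:,0].max())
E
```

```text
14.35 [534.3 143.2 187.5] yaw 0.6113 q [-0.07  0.41 -0.32  1.88  0.16  0.88 -1.42] [ 0.4 -0.5 -3.8] [-0.09  0.13  0.07] 22.928739489431287
floor x 86.23449090171268
85 -36.8 35.7 36.1 36.6
90 -40.7 -26.1 25.9 40.2
95 -42.6 -26.0 25.8 42.0
100 -44.8 -26.1 25.6 44.1
2207 [102.04388213 130.34455333]
104 -27.6 21.0 -3.34
109 -28.2 21.5 -3.37
114 -28.1 21.4 -3.36
119 -27.8 22.0 -2.92
124 -27.7 21.8 -2.95
129 -28.2 21.6 -3.26
stud 1763 -17.716979544109975 11.364016600019665 105.78658502790958 128.8640055947146
```

View pics/w4.png

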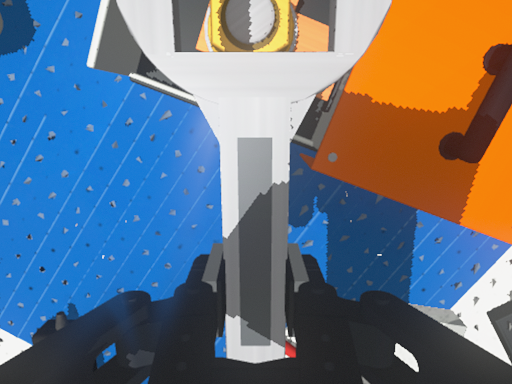

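The picture shows the nut seen through the spanner mouth at about (250,20), with its flats parallel to the jaws. The nut is 3 mm off laterally, and this agrees with the finger-grasp data. I'll correct for it and come down to just above the nut.

Request:
{"api": "servo_tool", "payload": {
  "targets": [
    {"offset": [0.0055,-0.0076,0.06],"delta_rot": [0,0,0]},
    {"offset": [0.0055,-0.0076,0.13],"delta_rot": [0,0,0]},
    {"offset": [0.0055,-0.0076,0.2],"delta_rot": [0,0,0]},
    {"offset": [0.0055,-0.0076,0.235],"delta_rot": [0,0,0]},
    {"offset": [0.0055,-0.0076,0.235],"delta_rot": [0,0,0]},
    {"offset": [0.0055,-0.0076,0.235],"delta_rot": [0,0,0]},
    {"offset": [0.0055,-0.0076,0.235],"delta_rot": [0,0,0]}
  ]
}}

```text
time_s: 15.1
eef_pos: [535.5, 148.9, 95.7]
orientation: [0.0, 0.953, 0.302, 0.001]
wrist_force: [0.1, -0.1, -2.9]
gripper_width: 23.6
gripper_force: 79.1
```

```bash
python3 q.py; python3 - <<'E'
from h import *
s,p,r=st();print("corr",r.inv().apply(np.array([534.35,146.96,p[2]])-p)/400)
E
```

```text
15.1 [535.5 148.9  95.7] yaw 0.6136 q [-0.11  0.54 -0.28  1.93  0.23  0.7  -1.48] [ 0.1 -0.1 -2.9] [-0.17  0.15  0.  ] 23.551627736317865
corr [-5.25857744e-03  2.34203057e-03 -1.14844246e-05]
```

Request:
{"api": "servo_tool", "payload": {
  "targets": [
    {"offset": [-0.004,0.0018,0.02],"delta_rot": [0,0,0]},
    {"offset": [-0.004,0.0018,0.03],"delta_rot": [0,0,0]},
    {"offset": [-0.004,0.0018,0.03],"delta_rot": [0,0,0]},
    {"offset": [-0.004,0.0018,0.03],"delta_rot": [0,0,0]}
  ]
}}

```text
time_s: 15.5
eef_pos: [533.4, 147.1, 82.2]
orientation: [0.0, 0.953, 0.302, -0.0]
wrist_force: [0.6, -0.5, -3.9]
gripper_width: 23.3
gripper_force: 79.1
```

```bash
python3 q.py; python3 - <<'E'
from h import *
for i in range(4):
    c=ctrl.capture("wrist");s,p,r=st();print("corr",p.round(2),r.inv().apply(np.array([534.35,146.96,p[2]])-p)/400)
E
```

```text
15.5 [533.4 147.1  82.2] yaw 0.6139 q [-0.11  0.56 -0.27  1.94  0.23  0.67 -1.49] [ 0.6 -0.5 -3.9] [-0.11  0.17 -0.05] 23.348609848854313
corr [533.57 147.16  82.32] [1.29973542e-03 1.53342637e-03 2.30135618e-07]
corr [533.6  147.26  82.39] [1.10710712e-03 1.70275656e-03 4.31837205e-07]
corr [533.59 147.26  82.4 ] [1.12251029e-03 1.69483170e-03 4.02017301e-07]
corr [533.63 147.29  82.41] [9.89490859e-04 1.71101771e-03 4.63924484e-07]
```

Request:
{"api": "servo_tool", "payload": {
  "targets": [
    {"offset": [0.001,0.0017,0],"delta_rot": [0,0,0]},
    {"offset": [0.001,0.0017,0.015],"delta_rot": [0,0,0]},
    {"offset": [0.001,0.0017,0.03],"delta_rot": [0,0,0]},
    {"offset": [0.001,0.0017,0.035],"delta_rot": [0,0,0]},
    {"offset": [0.001,0.0017,0.035],"delta_rot": [0,0,0]}
  ]
}}

```text
time_s: 16.2
eef_pos: [533.7, 146.7, 67.5]
orientation: [-0.0, 0.953, 0.302, -0.001]
wrist_force: [-0.4, 0.3, -3.1]
gripper_width: 23.3
gripper_force: 79.1
```

```bash
python3 q.py
```

```text
16.2 [533.7 146.7  67.5] yaw 0.614 q [-0.12  0.59 -0.27  1.94  0.24  0.65 -1.5 ] [-0.4  0.3 -3.1] [-0.08  0.11  0.03] 23.25417361201851
```

Request:
{"api": "servo_tool", "payload": {
  "targets": [
    {"offset": [0,0,0.015],"delta_rot": [0,0,0]},
    {"offset": [0,0,0.03],"delta_rot": [0,0,0]},
    {"offset": [0,0,0.035],"delta_rot": [0,0,0]},
    {"offset": [0,0,0.035],"delta_rot": [0,0,0]}
  ]
}}

```text
time_s: 16.6
eef_pos: [534.0, 146.8, 53.9]
orientation: [0.0, 0.953, 0.302, -0.0]
wrist_force: [0.0, -0.3, -2.7]
gripper_width: 23.4
gripper_force: 79.3
```

```bash
python3 q.py
```

```text
16.6 [534.  146.8  53.9] yaw 0.614 q [-0.13  0.61 -0.26  1.95  0.25  0.62 -1.5 ] [ 0.  -0.3 -2.7] [-0.08  0.13  0.  ] 23.371918888032447
```

Request:
{"api": "servo_tool", "payload": {
  "targets": [
    {"offset": [0.0004,-0.0148,0],"delta_rot": [0,0,0.0239]},
    {"offset": [0.0015,-0.0296,0],"delta_rot": [0,0,0.0477]},
    {"offset": [0.0033,-0.0443,0],"delta_rot": [0,0,0.0716]},
    {"offset": [0.0059,-0.0589,0],"delta_rot": [0,0,0.0955]},
    {"offset": [0.0092,-0.0734,0],"delta_rot": [0,0,0.1194]},
    {"offset": [0.0132,-0.0876,0],"delta_rot": [0,0,0.1432]},
    {"offset": [0.018,-0.1017,0],"delta_rot": [0,0,0.1671]},
    {"offset": [0.0234,-0.1155,0],"delta_rot": [0,0,0.191]},
    {"offset": [0.0295,-0.129,0],"delta_rot": [0,0,0.2149]},
    {"offset": [0.0363,-0.1421,0],"delta_rot": [0,0,0.2387]},
    {"offset": [0.0363,-0.1421,0],"delta_rot": [0,0,0.2387]}
  ]
}}

```text
time_s: 17.7
eef_pos: [514.7, 200.6, 54.6]
orientation: [0.001, 0.998, 0.057, 0.001]
wrist_force: [3.4, -4.2, -3.6]
gripper_width: 23.5
gripper_force: 79.3
```

```bash
python3 q.py
```

```text
17.7 [514.7 200.6  54.6] yaw 0.1137 q [-0.33  0.59 -0.13  1.96  0.13  0.6  -2.  ] [ 3.4 -4.2 -3.6] [-0.72 -0.41  0.26] 23.472287466411313
```

Request:
{"api": "servo_tool", "payload": {
  "targets": [
    {"offset": [0.0004,-0.0148,0],"delta_rot": [0,0,0.0239]},
    {"offset": [0.0015,-0.0296,0],"delta_rot": [0,0,0.0477]},
    {"offset": [0.0033,-0.0443,0],"delta_rot": [0,0,0.0716]},
    {"offset": [0.0045,-0.0516,0],"delta_rot": [0,0,0.0835]}
  ]
}}

```text
time_s: 18.1
eef_pos: [514.0, 220.5, 54.4]
orientation: [0.001, 1.0, -0.031, 0.001]
wrist_force: [3.7, -6.3, -3.2]
gripper_width: 23.4
gripper_force: 79.6
```

```bash
python3 q.py
```

```text
18.1 [514.  220.5  54.4] yaw -0.0615 q [-0.4   0.6  -0.08  1.94  0.09  0.61 -2.17] [ 3.7 -6.3 -3.2] [-1.16 -0.39  0.6 ] 23.39625380969194
```

Request:
{"api": "servo_tool", "payload": {
  "targets": [
    {"offset": [0.0002,-0.0089,0],"delta_rot": [0,0,0.0143]},
    {"offset": [0.0004,-0.0148,0],"delta_rot": [0,0,0.0239]},
    {"offset": [0.0004,-0.0148,0],"delta_rot": [0,0,0.0239]}
  ]
}}

```text
time_s: 18.4
eef_pos: [514.5, 226.4, 54.4]
orientation: [0.001, 0.998, -0.055, 0.001]
wrist_force: [1.7, -4.5, -4.3]
gripper_width: 23.2
gripper_force: 79.5
```

```bash
python3 q.py
```

```text
18.4 [514.5 226.4  54.4] yaw -0.1107 q [-0.42  0.6  -0.07  1.94  0.07  0.61 -2.22] [ 1.7 -4.5 -4.3] [-1.01 -0.44  0.48] 23.210306501593294
```

Request:
{"api": "servo_tool", "payload": {
  "targets": [
    {"offset": [0.0002,-0.0089,0],"delta_rot": [0,0,0.0143]},
    {"offset": [0.0004,-0.0148,0],"delta_rot": [0,0,0.0239]},
    {"offset": [0.0004,-0.0148,0],"delta_rot": [0,0,0.0239]}
  ]
}}

```text
time_s: 18.7
eef_pos: [515.2, 232.2, 54.4]
orientation: [0.001, 0.997, -0.08, 0.001]
wrist_force: [2.7, -5.6, -3.1]
gripper_width: 23.8
gripper_force: 79.5
```

```bash
python3 q.py
```

```text
18.7 [515.2 232.2  54.4] yaw -0.1607 q [-0.44  0.6  -0.06  1.93  0.06  0.61 -2.27] [ 2.7 -5.6 -3.1] [-1.01 -0.34  0.45] 23.8142614594758
```

Request:
{"api": "servo_tool", "payload": {
  "targets": [
    {"offset": [0.0002,-0.0089,0],"delta_rot": [0,0,0.0143]},
    {"offset": [0.0002,-0.0089,0],"delta_rot": [0,0,0.0143]}
  ]
}}

```text
time_s: 18.9
eef_pos: [515.8, 235.3, 54.3]
orientation: [0.002, 0.995, -0.095, 0.001]
wrist_force: [2.3, -6.2, -3.2]
gripper_width: 22.9
gripper_force: 79.6
```

```bash
python3 q.py
```

```text
18.9 [515.8 235.3  54.3] yaw -0.1903 q [-0.45  0.6  -0.05  1.93  0.05  0.61 -2.29] [ 2.3 -6.2 -3.2] [-1.22 -0.4   0.61] 22.94290831254281
```

Request:
{"api": "servo_tool", "payload": {
  "targets": [
    {"offset": [0.0002,-0.0089,0],"delta_rot": [0,0,0.0143]},
    {"offset": [0.0003,-0.0119,0],"delta_rot": [0,0,0.0191]},
    {"offset": [0.0003,-0.0119,0],"delta_rot": [0,0,0.0191]}
  ]
}}

```text
time_s: 19.2
eef_pos: [516.9, 238.8, 54.1]
orientation: [0.002, 0.993, -0.114, 0.001]
wrist_force: [3.9, -8.7, -2.2]
gripper_width: 23.8
gripper_force: 80.2
```

```bash
python3 q.py;  python3 - <<'E'
from h import *
c=cap("wrist");save(c,"w5.png");s,p,r=st()
P,u,v=cloud(c);Q=r.inv().apply(P-p)
sp=Q[(abs(Q[:,2]+4)<8)]
for x in(25,35,45,55,90,94,98):
    y=np.sort(sp[(abs(sp[:,0]-x)<1.5)&(abs(sp[:,1])<48)][:,1]);g=np.diff(y);i=g.argmax();print(x,y[0].round(1),y[i].round(1),y[i+1].round(1),y[-1].round(1),((y[0]+y[-1])/2).round(2))
E
```

```text
19.2 [516.9 238.8  54.1] yaw -0.2287 q [-0.47  0.61 -0.04  1.92  0.04  0.62 -2.33] [ 3.9 -8.7 -2.2] [-1.65 -0.54  1.13] 23.840839525907388
25 -45.2 -44.0 -13.3 11.3 -16.97
35 -47.9 -47.8 -13.4 11.1 -18.43
45 -13.9 -0.8 -0.5 10.8 -1.53
55 -14.3 -0.8 -0.5 10.6 -1.84
90 -43.2 -28.2 -6.1 37.3 -2.96
94 -44.7 -8.1 7.3 39.3 -2.7
98 -46.6 -20.5 12.0 40.7 -2.93
```

View pics/w5.png

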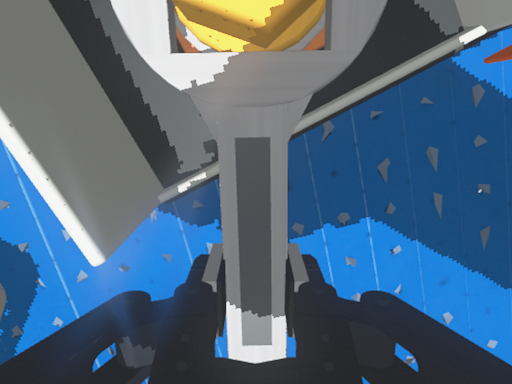

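Torque at the nut is rising, about 2.2 N m against 1.3 before. In the picture the hexagon at (250,25) is still seated between the jaws. One more small pull will confirm the stop.

Request:
{"api": "servo_tool", "payload": {
  "targets": [
    {"offset": [0.0002,-0.0089,0],"delta_rot": [0,0,0.0143]},
    {"offset": [0.0002,-0.0089,0],"delta_rot": [0,0,0.0143]}
  ]
}}

```text
time_s: 19.45
eef_pos: [517.7, 241.8, 54.0]
orientation: [0.003, 0.992, -0.129, 0.001]
wrist_force: [3.5, -10.0, -3.1]
gripper_width: 23.2
gripper_force: 80.6
```

```bash
python3 q.py
```

```text
19.45 [517.7 241.8  54. ] yaw -0.2581 q [-0.48  0.61 -0.03  1.91  0.04  0.62 -2.36] [  3.5 -10.   -3.1] [-1.98 -0.45  1.35] 23.19317041545965
```

Request:
{"api": "servo_tool", "payload": {
  "targets": [
    {"offset": [0.0003,-0.0119,0],"delta_rot": [0,0,0.0191]},
    {"offset": [0.0003,-0.0119,0],"delta_rot": [0,0,0.0191]}
  ]
}}

```text
time_s: 19.65
eef_pos: [519.2, 245.4, 53.9]
orientation: [0.004, 0.989, -0.148, 0.001]
wrist_force: [3.5, -10.7, -3.1]
gripper_width: 23.6
gripper_force: 81.3
```

```bash
python3 q.py
```

```text
19.65 [519.2 245.4  53.9] yaw -0.2975 q [-0.49  0.61 -0.02  1.91  0.03  0.63 -2.39] [  3.5 -10.7  -3.1] [-2.38 -0.61  1.67] 23.62995761204062
```

Nut torque is now about 2.9 N m, so it's against the hard stop. I'll swing back to mid-play.

Request:
{"api": "servo_tool", "payload": {
  "targets": [
    {"offset": [0.0009,0.0237,0],"delta_rot": [0,0,-0.0382]},
    {"offset": [0.0038,0.0471,0],"delta_rot": [0,0,-0.0764]},
    {"offset": [0.0085,0.0705,0],"delta_rot": [0,0,-0.1146]},
    {"offset": [0.0085,0.0705,0],"delta_rot": [0,0,-0.1146]},
    {"offset": [0.0085,0.0705,0],"delta_rot": [0,0,-0.1146]}
  ]
}}

```text
time_s: 20.15
eef_pos: [515.4, 221.5, 54.9]
orientation: [-0.0, 0.999, -0.032, 0.002]
wrist_force: [6.6, -1.5, -5.0]
gripper_width: 23.0
gripper_force: 79.4
```

```bash
python3 q.py;  cat > rel.py <<'E'
from h import *
c=cap("wrist");save(c,"w6.png");s,p,r=st();m=r.as_matrix();yaw=np.arctan2(m[1,0],m[0,0])
P,u,v=cloud(c);Q=r.inv().apply(P-p)
sp=Q[(abs(Q[:,2]+4)<8)&(abs(Q[:,1])<22)]
cx,cy=[],[]
for x in range(22,66,4):
    y=sp[(abs(sp[:,0]-x)<2)][:,1];y=y[abs(y)<20]
    if len(y)>20:cx.append(x);cy.append((np.percentile(y,2)+np.percentile(y,98))/2)
k=np.polyfit(cx,cy,1);print("tool yaw",yaw,"spanner yaw",yaw-np.arctan(k[0]),k)
N=P[(P[:,2]>71)&(P[:,2]<78)&(np.hypot(P[:,0]-631,P[:,1]-215)<35)]
print(len(N))
if len(N)>50:
    h=cv2.convexHull(N[:,:2].astype(np.float32))[:,0];e=np.roll(h,-1,0)-h;L=np.hypot(*e.T)
    for i in np.argsort(-L)[:7]:print("edge len",L[i].round(1),"ang mod60",(np.arctan2(e[i,1],e[i,0])%(np.pi/3)).round(3),h[i])
E
python3 rel.py
```

```text
20.15 [515.4 221.5  54.9] yaw -0.0634 q [-0.4   0.6  -0.08  1.94  0.08  0.6  -2.17] [ 6.6 -1.5 -5. ] [-0.46 -0.73 -0.06] 23.02060790126485
tool yaw -0.06341307751110449 spanner yaw -0.059344568966805324 [-0.00406853 -0.40534104]
2746
edge len 37.2 ang mod60 0.465 [611.62915 199.79149]
edge len 9.7 ang mod60 0.147 [609.30444 228.00237]
edge len 6.8 ang mod60 0.14 [611.832  234.2701]
edge len 6.7 ang mod60 0.162 [605.73004 218.97229]
edge len 6.5 ang mod60 0.15 [605.2809  207.41006]
edge len 3.6 ang mod60 0.121 [603.14435 210.2499 ]
edge len 2.0 ang mod60 0.101 [612.65735 236.10329]
```

```bash
python3 - <<'E'
import cv2
a=cv2.imread("pics/w6.png")[:110,130:380];cv2.imwrite("pics/w6c.png",cv2.resize(a,None,fx=3,fy=3,interpolation=cv2.INTER_CUBIC))
E
```

```text
(no output)
```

View pics/w6c.png

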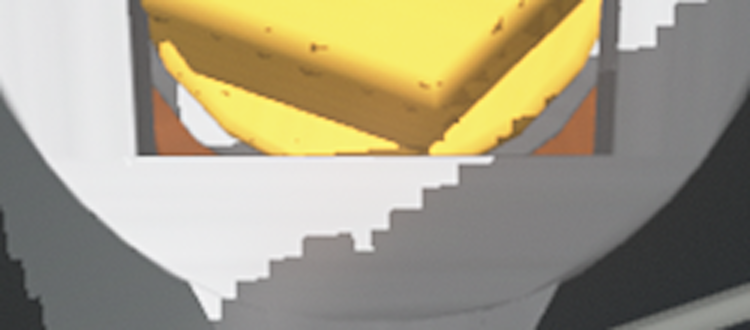

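The crop shows the hexagon's front corner at crop (435,105), right of the slot centre (370). The nut still lags the spanner by about 0.18 rad, so I'll measure the nut angle more carefully.

```bash
cat > na.py <<'E'
from h import *
from scipy.optimize import least_squares
def nutang():
    c=cap("wrist");s,p,r=st();m=r.as_matrix();yaw=np.arctan2(m[1,0],m[0,0])
    P,u,v=cloud(c);Q=r.inv().apply(P-p)
    top=(P[:,2]>72.5)&(P[:,2]<78)&(np.hypot(P[:,0]-631,P[:,1]-215)<33)
    T=Q[top];B=[]
    for y in np.arange(-24,24,1.0):
        x=T[abs(T[:,1]-y)<.7][:,0]
        if len(x)>2:B.append((np.percentile(x,3),y))
    B=np.array(B);B=B[B[:,0]<np.percentile(T[:,0],99)-2]
    # V shape: x = x0 + slope pair fixed by hex angle a about tool x
    def f(q):
        x0,y0,a=q;d=B-[x0,y0]
        # outward normals of two front faces: pi -+30deg + a(tool frame)
        n1=np.array([np.cos(np.pi-np.pi/6+a),np.sin(np.pi-np.pi/6+a)]);n2=np.array([np.cos(np.pi+np.pi/6+a),np.sin(np.pi+np.pi/6+a)])
        return np.maximum(d@n1,d@n2)
    o=min((least_squares(f,[B[:,0].min(),B[B[:,0].argmin(),1],a0],loss="soft_l1") for a0 in(-.2,0,.2)),key=lambda o:o.cost)
    sp=Q[(abs(Q[:,2]+4)<8)&(abs(Q[:,1])<20)];cx,cy=[],[]
    for x in range(40,66,3):
        y=sp[(abs(sp[:,0]-x)<2)][:,1]
        if len(y)>20:cx.append(x);cy.append((np.percentile(y,2)+np.percentile(y,98))/2)
    k=np.polyfit(cx,cy,1)
    print("t",s["time_s"],"tool",yaw.round(3),"spanner",(yaw-k[0]).round(3),"nut",(yaw-o.x[2]).round(3),"cost",o.cost.round(2),len(B),"corner tool",o.x.round(2),"F",np.round(s["wrist_force"],1),np.round(s["wrist_torque"],2))
if __name__=="__main__": nutang()
E
python3 na.py
```

```text
t 20.25 tool -0.063 spanner -0.057 nut 0.161 cost 0.21 29 corner tool [88.2   5.52 -0.22] F [ 5.3 -3.1 -3.9] [-0.53 -0.97 -0.07]
```

Request:
{"api": "servo_tool", "payload": {
  "targets": [
    {"offset": [0.0009,-0.0237,0],"delta_rot": [0,0,0.0382]},
    {"offset": [0.0026,-0.0393,0],"delta_rot": [0,0,0.0637]},
    {"offset": [0.0047,-0.0527,0],"delta_rot": [0,0,0.0855]},
    {"offset": [0.0047,-0.0527,0],"delta_rot": [0,0,0.0855]}
  ]
}}

```text
time_s: 20.65
eef_pos: [518.2, 240.9, 54.4]
orientation: [0.002, 0.993, -0.12, 0.002]
wrist_force: [5.1, -7.4, -4.1]
gripper_width: 23.3
gripper_force: 79.9
```

```bash
python3 na.py
```

```text
t 20.7 tool -0.24 spanner -0.222 nut -0.005 cost 0.18 30 corner tool [88.17  4.81 -0.24] F [ 5.3 -6.5 -2.8] [-1.35 -0.86  0.54]
```

Request:
{"api": "servo_tool", "payload": {
  "targets": [
    {"offset": [0.0002,-0.0119,0],"delta_rot": [0,0,0.0191]},
    {"offset": [0.0009,-0.0237,0],"delta_rot": [0,0,0.0382]},
    {"offset": [0.0009,-0.0237,0],"delta_rot": [0,0,0.0382]}
  ]
}}

```text
time_s: 21.0
eef_pos: [520.0, 247.2, 53.8]
orientation: [0.004, 0.987, -0.158, 0.001]
wrist_force: [3.9, -12.9, -2.4]
gripper_width: 23.5
gripper_force: 82.4
```

```bash
python3 na.py
```

```text
t 21.05 tool -0.317 spanner -0.269 nut -0.04 cost 0.22 32 corner tool [88.22  3.85 -0.28] F [  4.7 -13.1  -3.3] [-2.65 -0.82  1.81]
```

Request:
{"api": "servo_tool", "payload": {
  "targets": [
    {"offset": [0.0009,0.0237,0],"delta_rot": [0,0,-0.0382]},
    {"offset": [0.0009,0.0237,0],"delta_rot": [0,0,-0.0382]}
  ]
}}

```text
time_s: 21.25
eef_pos: [518.3, 240.6, 54.6]
orientation: [0.001, 0.993, -0.119, 0.002]
wrist_force: [5.6, -6.0, -4.7]
gripper_width: 23.5
gripper_force: 80.0
```

```bash
python3 na.py
```

```text
t 21.3 tool -0.241 spanner -0.217 nut 0.008 cost 0.19 31 corner tool [88.1   5.01 -0.25] F [ 6.7 -6.6 -4.7] [-1.28 -0.93  0.71]
```

Request:
{"api": "servo_tool", "payload": {
  "targets": [
    {"offset": [0.0009,0.0237,0],"delta_rot": [0,0,-0.0382]},
    {"offset": [0.0009,0.0237,0],"delta_rot": [0,0,-0.0382]}
  ]
}}

```text
time_s: 21.5
eef_pos: [516.7, 232.5, 54.9]
orientation: [-0.0, 0.997, -0.08, 0.002]
wrist_force: [7.0, -2.3, -4.8]
gripper_width: 22.8
gripper_force: 79.6
```

```bash
python3 na.py; python3 q.py
```

```text
t 21.55 tool -0.162 spanner -0.147 nut 0.067 cost 0.18 31 corner tool [87.95  5.61 -0.23] F [ 6.6 -3.5 -5. ] [-0.7  -1.06 -0.04]
21.55 [516.8 232.8  54.9] yaw -0.1624 q [-0.44  0.6  -0.06  1.93  0.06  0.61 -2.27] [ 6.6 -3.5 -5. ] [-0.7  -1.06 -0.04] 23.18061343735095
```

Nut torque shows the stop was reached: the nut is at about 0.0 under load. The spanner is being held radially, though (+6.6 N, r 115.8 against 118.6 commanded), and it drags the nut back. I'll relieve the radial bind.

Request:
{"api": "servo_tool", "payload": {
  "targets": [
    {"offset": [0.005,0,0],"delta_rot": [0,0,0]},
    {"offset": [0.01,0,0],"delta_rot": [0,0,0]},
    {"offset": [0.01,0,0],"delta_rot": [0,0,0]}
  ]
}}

```text
time_s: 21.85
eef_pos: [517.1, 232.9, 53.9]
orientation: [0.001, 0.997, -0.08, -0.001]
wrist_force: [-2.8, -4.1, -1.3]
gripper_width: 23.3
gripper_force: 80.0
```

```bash
python3 na.py; python3 q.py
```

```text
t 21.9 tool -0.16 spanner -0.16 nut 0.066 cost 0.11 30 corner tool [87.57  5.9  -0.23] F [-2.8 -3.3 -1. ] [-0.81  0.29 -0.24]
21.9 [517.1 233.   53.9] yaw -0.1603 q [-0.44  0.61 -0.06  1.92  0.06  0.62 -2.26] [-2.8 -3.3 -1. ] [-0.81  0.29 -0.24] 23.455894190283892
```

Request:
{"api": "servo_tool", "payload": {
  "targets": [
    {"offset": [-0.002,-0.0178,0],"delta_rot": [0,0,0.0286]},
    {"offset": [-0.001,-0.0355,0],"delta_rot": [0,0,0.0573]},
    {"offset": [-0.001,-0.0355,0],"delta_rot": [0,0,0.0573]}
  ]
}}

```text
time_s: 22.2
eef_pos: [519.4, 244.3, 53.5]
orientation: [0.003, 0.99, -0.138, -0.001]
wrist_force: [-0.5, -9.9, -1.7]
gripper_width: 22.9
gripper_force: 80.9
```

```bash
python3 na.py
```

```text
t 22.25 tool -0.277 spanner -0.252 nut -0.024 cost 0.33 31 corner tool [87.85  4.94 -0.25] F [-0.8 -8.8 -1.2] [-2.03  0.09  0.94]
```

Request:
{"api": "servo_tool", "payload": {
  "targets": [
    {"offset": [0,0,-0.01],"delta_rot": [0,0,0]},
    {"offset": [0,0,-0.02],"delta_rot": [0,0,0]},
    {"offset": [0,0,-0.02],"delta_rot": [0,0,0]}
  ]
}}

```text
time_s: 22.55
eef_pos: [519.4, 243.3, 61.0]
orientation: [0.003, 0.99, -0.139, -0.001]
wrist_force: [3.0, -9.5, -8.7]
gripper_width: 23.2
gripper_force: 80.3
```

```bash
python3 na.py;python3 q.py
```

```text
t 22.6 tool -0.279 spanner -0.232 nut -0.018 cost 0.25 37 corner tool [87.65  3.91 -0.26] F [  2.8 -10.4  -9.7] [-1.97 -0.08  0.83]
22.6 [519.4 243.3  60.8] yaw -0.2788 q [-0.48  0.6  -0.02  1.91  0.03  0.64 -2.37] [  2.8 -10.4  -9.7] [-1.97 -0.08  0.83] 23.554663650813787
```

Request:
{"api": "servo_tool", "payload": {
  "targets": [
    {"offset": [0.0002,0.006,-0.014],"delta_rot": [0,0,-0.0095]},
    {"offset": [0.0003,0.012,-0.028],"delta_rot": [0,0,-0.019]},
    {"offset": [0.0003,0.012,-0.028],"delta_rot": [0,0,-0.019]}
  ]
}}

```text
time_s: 22.9
eef_pos: [519.6, 239.8, 73.2]
orientation: [0.002, 0.993, -0.12, 0.001]
wrist_force: [4.5, -7.8, -5.7]
gripper_width: 23.2
gripper_force: 79.7
```

```bash
python3 na.py;python3 q.py
```

```text
t 22.95 tool -0.24 spanner -0.392 nut -0.004 cost 0.82 43 corner tool [86.74  4.49 -0.24] F [ 4.  -8.2 -5.6] [-1.83 -0.27  0.54]
22.95 [519.6 239.8  73. ] yaw -0.2397 q [-0.47  0.58 -0.04  1.91  0.04  0.66 -2.34] [ 4.  -8.2 -5.6] [-1.83 -0.27  0.54] 23.060166152186707
```

Request:
{"api": "servo_tool", "payload": {
  "targets": [
    {"offset": [0,0,-0.015],"delta_rot": [0,0,0]},
    {"offset": [0,0,-0.03],"delta_rot": [0,0,0]},
    {"offset": [0,0,-0.06],"delta_rot": [0,0,0]},
    {"offset": [0,0,-0.12],"delta_rot": [0,0,0]},
    {"offset": [0,0,-0.2],"delta_rot": [0,0,0]},
    {"offset": [0,0,-0.28],"delta_rot": [0,0,0]},
    {"offset": [0,0,-0.28],"delta_rot": [0,0,0]},
    {"offset": [0,0,-0.28],"delta_rot": [0,0,0]}
  ]
}}

```text
time_s: 23.75
eef_pos: [519.6, 241.5, 186.2]
orientation: [0.0, 0.993, -0.121, 0.001]
wrist_force: [1.2, -3.5, -3.3]
gripper_width: 22.9
gripper_force: 89.0
```

```bash
python3 q.py; python3 - <<'E'
from nut import *
c=cap("wrist");save(c,"w7.png");s,p,r=st()
P,u,v=cloud(c);Q=r.inv().apply(P-p)
N=(P[:,2]>71)&(P[:,2]<78)&(np.hypot(P[:,0]-631,P[:,1]-215)<33)
N=N&(c["range_z"][v,u]>150)
h=cv2.convexHull(P[N][:,:2].astype(np.float32))[:,0];e=np.roll(h,-1,0)-h;L=np.hypot(*e.T)
for i in np.argsort(-L)[:8]:print("edge",L[i].round(1),(np.arctan2(e[i,1],e[i,0])%(np.pi/3)).round(3),h[i].round(1),(h[i]+e[i]).round(1))
sp=Q[(abs(Q[:,2]+4)<10)&(abs(Q[:,1])<22)&(Q[:,0]>15)];k=[]
for x in range(22,60,4):
    y=sp[abs(sp[:,0]-x)<2][:,1];k.append((x,(np.percentile(y,2)+np.percentile(y,98))/2,np.median(sp[abs(sp[:,0]-x)<2][:,2])))
k=np.array(k);print(np.polyfit(k[:,0],k[:,1],1),np.polyfit(k[:,0],k[:,2],1))
m=(abs(sp[:,1])<12)&(sp[:,0]>60);print("floor",np.percentile(sp[m][:,0],99.5))
E
```

```text
23.75 [519.6 241.5 186.2] yaw -0.242 q [-0.46  0.41 -0.04  1.85  0.02  0.88 -2.33] [ 1.2 -3.5 -3.3] [-1.27 -0.1  -0.35] 22.931186120623867
edge 36.5 0.283 [642.2 190. ] [650.9 225.4]
edge 31.3 0.046 [618.1 244.3] [603.7 216.5]
edge 21.7 0.686 [603.2 214.6] [606.7 193.1]
edge 20.4 0.322 [622.8 183.5] [642.2 190. ]
edge 15.5 0.429 [606.7 193.1] [619.3 184.2]
edge 13.8 0.246 [631.5 247.6] [618.1 244.3]
edge 11.0 0.29 [645.6 239.7] [637.6 247.3]
edge 8.0 0.001 [650.9 231.1] [646.9 238. ]Traceback (most recent call last):
  File "<stdin>", line 10, in <module>
    return _quantile_unchecked(
        a, q, axis, out, overwrite_input, method, keepdims, weights)
    return _ureduce(a,
                    func=_quantile_ureduce_func,
    ...<5 lines>...
                    overwrite_input=overwrite_input,
                    method=method)
    r = func(a, **kwargs)
    result = _quantile(arr,
                       quantiles=q,
    ...<2 lines>...
                       out=out,
                       weights=wgt)
    slices_having_nans = np.isnan(arr[-1, ...])
                                  ~~~^^^^^^^^^
IndexError: index -1 is out of bounds for axis 0 with size 0
```

View pics/w7.png

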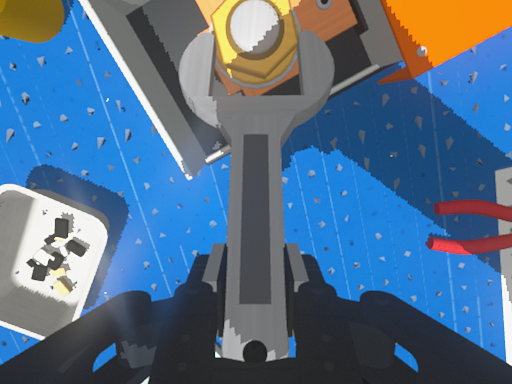

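The picture shows the nut with its front corner at about (262,85), back along the box's front, and at a world angle of about 0.0–0.05. So it stayed at the stop. The spanner has pitched head-down in the grip, so I'll measure that pitch.

```bash
cat > pitch.py <<'E'
from h import *
c=cap("wrist");s,p,r=st()
d=ctrl.silhouettes("spanner",c);M=cv2.erode(d[0]["pixels"].astype(np.uint8),np.ones((3,3)))>0
P,u,v=cloud(c,M);Q=r.inv().apply(P-p)
A=np.c_[Q[:,0],Q[:,1],np.ones(len(Q))];w=np.ones(len(Q),bool)
for _ in range(6):
    k,*_r=np.linalg.lstsq(A[w],Q[w,2],rcond=None);res=Q[:,2]-A@k;w=abs(res)<4
print(d[0]["p"],"z=ax+by+c",k,"inliers",w.mean(),"x",np.percentile(Q[w,0],[.5,99.5]))
I=Q[w];
for x in list(range(-30,130,10)):
    y=I[abs(I[:,0]-x)<1.5][:,1]
    if len(y)>5:
        y=np.sort(y);g=np.diff(y);i=g.argmax();print(x,y[0].round(1),y[-1].round(1),"gap",y[i].round(1),y[i+1].round(1),"z",np.median(I[abs(I[:,0]-x)<1.5][:,2]).round(1))
E
python3 pitch.py
```

```text
0.9 z=ax+by+c [ 1.02812893 -0.03251042 -4.17467111] inliers 0.9630622579684242 x [-17.12773801 110.61480537]
-10 -11.9 10.6 gap -0.8 -0.4 z -14.3
0 -11.8 10.6 gap -0.4 -0.1 z -4.3
10 -11.8 10.4 gap -0.4 -0.0 z 6.0
20 -12.3 11.5 gap -0.4 -0.0 z 16.2
30 -12.4 11.3 gap -0.4 0.0 z 26.6
40 -12.3 11.3 gap -0.9 -0.4 z 36.8
50 -12.4 11.5 gap -0.9 -0.4 z 47.0
60 -19.4 18.6 gap 17.9 18.6 z 57.9
70 -35.7 34.6 gap 33.9 34.6 z 67.9
80 -41.6 41.9 gap -26.3 25.7 z 78.1
90 -44.8 43.3 gap -26.3 25.9 z 88.2
100 -43.9 43.8 gap -26.4 26.0 z 98.6
110 -37.1 38.3 gap -26.6 26.7 z 108.7
```

The spanner is pitched 45° head-down. I'll lift clear first, then let the front rail push it flat again at low grip force.

Request:
{"api": "servo_tool", "payload": {
  "targets": [
    {"offset": [0,0,-0.06],"delta_rot": [0,0,0]},
    {"offset": [0,0,-0.14],"delta_rot": [0,0,0]},
    {"offset": [0,0,-0.2],"delta_rot": [0,0,0]},
    {"offset": [0,0,-0.2],"delta_rot": [0,0,0]},
    {"offset": [0,0,-0.2],"delta_rot": [0,0,0]}
  ]
}}

```text
time_s: 24.4
eef_pos: [517.7, 244.0, 264.5]
orientation: [-0.0, 0.993, -0.119, -0.001]
wrist_force: [0.4, -0.4, -4.7]
gripper_width: 23.0
gripper_force: 89.2
```

```bash
python3 q.py; python3 pitch.py | head -1; python3 - <<'E'
from nut import *
c=cap("wrist");save(c,"w8.png")
try:
    nutfit(c)
except Exception as e: print(e)
s,p,r=st()
print("to tray",r.inv().apply(np.array([583.5,-209.8,p[2]])-p)/400)
d=ctrl.silhouettes("spanner",c)[0]["pixels"];P,_,_=cloud(c,d);Q=r.inv().apply(P-p);a=.799
S=Q[:,0]*np.cos(a)+Q[:,2]*np.sin(a);m=abs(Q[:,1])<12;print("floor s",np.percentile(S[m],[.5,99]),"tip s",np.percentile(S,99.7))
E
```

```text
24.4 [517.7 244.  264.5] yaw -0.2381 q [-0.46  0.32 -0.04  1.78  0.02  1.04 -2.32] [ 0.4 -0.4 -4.7] [ 0.05  0.19 -0.01] 23.017198096386334
0.77 z=ax+by+c [ 1.04462716 -0.03291887 -4.45003104] inliers 0.9625580350456792 x [-17.40724989 109.71468661]
nut [631.722 215.105   1.053  24.821] 0.6701388599239766 (631.5106201171875, 215.1915740966797, 28.227676391601562) 2189 74.84607035298204
to tray [4.28307435e-01 1.05993524e+00 8.88963855e-04]
floor s [-28.25126043 101.24985049] tip s 158.52378270407337
```

The nut corner is at 1.053 (mod 1.047, so 0.006 against 0.014 expected), which puts it at the hard stop. The grip is now at spanner x = -58. I'll travel to the tray.

Request:
{"api": "servo_tool", "payload": {
  "targets": [
    {"offset": [0.04,0.1,0],"delta_rot": [0,0,0]},
    {"offset": [0.08,0.2,0],"delta_rot": [0,0,0]},
    {"offset": [0.12,0.3,0],"delta_rot": [0,0,0]},
    {"offset": [0.16,0.4,0],"delta_rot": [0,0,0]},
    {"offset": [0.2,0.5,0],"delta_rot": [0,0,0.02]},
    {"offset": [0.24,0.6,0],"delta_rot": [0,0,0.04]},
    {"offset": [0.28,0.7,0],"delta_rot": [0,0,0.06]},
    {"offset": [0.32,0.8,0],"delta_rot": [0,0,0.077]},
    {"offset": [0.36,0.9,0],"delta_rot": [0,0,0.077]},
    {"offset": [0.4,1,0],"delta_rot": [0,0,0.077]},
    {"offset": [0.4,1,0],"delta_rot": [0,0,0.077]}
  ]
}}

```text
time_s: 25.75
eef_pos: [577.8, -192.5, 264.7]
orientation: [0.003, 0.979, -0.205, 0.0]
wrist_force: [0.1, -1.3, -3.3]
gripper_width: 23.3
gripper_force: 89.2
```

```bash
python3 q.py; python3 - <<'E'
from h import *
s,p,r=st()
print("to tray",r.inv().apply(np.array([586.3,-211,p[2]])-p)/400)
E
```

```text
25.75 [ 577.8 -192.5  264.7] yaw -0.4119 q [ 0.12  0.38  0.19  1.7  -0.07  1.06 -1.65] [ 0.1 -1.3 -3.3] [ 0.05  0.21 -0.03] 23.307353516387447
to tray [0.03795343 0.03394906 0.00022388]
```

I'll tilt the tool about its y axis to level the spanner, which means less forced pivoting on the rail.

Request:
{"api": "servo_tool", "payload": {
  "targets": [
    {"offset": [0.01,0.01,0],"delta_rot": [0,0.06,0]},
    {"offset": [0.02,0.02,0],"delta_rot": [0,0.12,0]},
    {"offset": [0.03,0.034,0],"delta_rot": [0,0.18,0]},
    {"offset": [0.038,0.034,0],"delta_rot": [0,0.24,0]},
    {"offset": [0.038,0.034,0],"delta_rot": [0,0.3,0]},
    {"offset": [0.038,0.034,0],"delta_rot": [0,0.36,0]},
    {"offset": [0.038,0.034,0],"delta_rot": [0,0.375,0]},
    {"offset": [0.038,0.034,0],"delta_rot": [0,0.375,0]},
    {"offset": [0.038,0.034,0],"delta_rot": [0,0.375,0]}
  ]
}}

```text
time_s: 26.65
eef_pos: [587.2, -207.2, 274.7]
orientation: [0.079, 0.913, -0.188, 0.352]
wrist_force: [0.0, -1.0, -4.0]
gripper_width: 23.1
gripper_force: 89.4
```

```bash
python3 q.py; cat > lvl.py <<'E'
from h import *
c=cap("wrist");s,p,r=st()
d=ctrl.silhouettes("spanner",c);M=cv2.erode(d[0]["pixels"].astype(np.uint8),np.ones((3,3)))>0
P,u,v=cloud(c,M);Q=r.inv().apply(P-p);w=np.ones(len(Q),bool);A=np.c_[Q[:,:2],np.ones(len(Q))]
for _ in range(6):
    k=np.linalg.lstsq(A[w],Q[w,2],rcond=None)[0];w=abs(Q[:,2]-A@k)<4
n=r.apply(np.array([-k[0],-k[1],1])/np.linalg.norm([k[0],k[1],1]));ax=r.apply(np.array([1,0,k[0]])/np.hypot(1,k[0]))
W=P[w];h=W@ax-p@ax;lat=r.apply([0,1,0])
print("normal",n.round(3),"axis",ax.round(3),"elev",np.arcsin(ax[2]).round(3),"axis yaw",np.arctan2(ax[1],ax[0]).round(3),"s range",np.percentile(h,[.5,99.5]).round(1))
for s0 in(20,40,60,90,120,140):
    m=abs(h-s0)<4
    if m.sum()>5: print(s0,"top z",np.median(W[m][:,2]).round(1),"lat",np.percentile((W[m]-p)@lat,[2,98]).round(1))
print("toolz",r.as_matrix()[:,2].round(3))
E
python3 lvl.py
```

```text
26.65 [ 587.2 -207.2  274.7] yaw -0.3993 q [ 0.26  0.16 -0.04  2.17  1.08  0.16 -2.78] [ 0. -1. -4.] [ 0.54  1.32 -0.06] 23.12376685982074
normal [-0.08  -0.003 -0.997] axis [ 0.915 -0.396 -0.072] elev -0.072 axis yaw -0.408 s range [-26.4 157.1]
20 top z 275.5 lat [-11.4  11.3]
40 top z 274.1 lat [-11.5  11.3]
60 top z 272.6 lat [-11.7  10.9]
90 top z 270.2 lat [-22.7  22.6]
120 top z 268.3 lat [-42.7  42.5]
140 top z 266.7 lat [-43.   42.6]
toolz [ 0.616 -0.275 -0.738]
```

Request:
{"api": "servo_tool", "payload": {
  "targets": [
    {"offset": [0,0,0],"delta_rot": [0,-0.05,0]},
    {"offset": [0,0,0],"delta_rot": [0,-0.1,0]},
    {"offset": [0,0,0],"delta_rot": [0,-0.15,0]},
    {"offset": [0,0,0],"delta_rot": [0,-0.2,0]},
    {"offset": [0,0,0],"delta_rot": [0,-0.21,0]},
    {"offset": [0,0,0],"delta_rot": [0,-0.21,0]},
    {"offset": [0,0,0],"delta_rot": [0,-0.21,0]}
  ]
}}

```text
time_s: 27.45
eef_pos: [587.2, -207.4, 274.4]
orientation: [0.035, 0.968, -0.2, 0.144]
wrist_force: [0.5, 0.0, -4.6]
gripper_width: 23.1
gripper_force: 89.3
```

```bash
python3 q.py; python3 lvl.py;python3 - <<'E'
from h import *
s,p,r=st()
for z in(110,60,45):print(z,r.inv().apply(np.array([586.3,-211,z])-p)/400)
E
```

```text
27.45 [ 587.2 -207.4  274.4] yaw -0.4065 q [ 0.59  0.3  -0.39  1.85  0.26  0.74 -1.92] [ 0.5  0.  -4.6] [0.36 0.74 0.06] 23.127287886849814
normal [-0.462  0.165 -0.871] axis [ 0.798 -0.352 -0.49 ] elev -0.512 axis yaw -0.415 s range [-26.8 157. ]
20 top z 266.9 lat [-12.1  10.5]
40 top z 257.1 lat [-12.2  10.5]
60 top z 247.3 lat [-12.   10.4]
90 top z 232.2 lat [-24.   21.7]
120 top z 217.9 lat [-43.7  41.5]
140 top z 208.1 lat [-44.   41.6]
toolz [ 0.265 -0.127 -0.956]
110 [-0.11839382  0.00499879  0.39450001]
60 [-0.15514252  0.00356759  0.51396751]
45 [-0.16616713  0.00313823  0.54980776]
```

Request:
{"api": "servo_tool", "payload": {
  "targets": [
    {"offset": [-0.03,0.002,0.1],"delta_rot": [0,0,0]},
    {"offset": [-0.06,0.004,0.2],"delta_rot": [0,0,0]},
    {"offset": [-0.09,0.005,0.3],"delta_rot": [0,0,0]},
    {"offset": [-0.11,0.005,0.37],"delta_rot": [0,0,0]},
    {"offset": [-0.1184,0.005,0.3945],"delta_rot": [0,0,0]},
    {"offset": [-0.1184,0.005,0.3945],"delta_rot": [0,0,0]},
    {"offset": [-0.1184,0.005,0.3945],"delta_rot": [0,0,0]}
  ]
}}

```text
time_s: 28.25
eef_pos: [588.7, -211.8, 112.8]
orientation: [0.036, 0.968, -0.2, 0.147]
wrist_force: [-0.1, -0.1, -2.5]
gripper_width: 23.4
gripper_force: 89.2
```

```bash
python3 q.py; python3 - <<'E'
from h import *
s,p,r=st()
for z in(90,75,60,45,36,30):print(z,(r.inv().apply(np.array([586.3,-211,z])-p)/400).round(4))
E
```

```text
28.25 [ 588.7 -211.8  112.8] yaw -0.4058 q [ 0.47  0.51 -0.26  1.97  0.46  0.41 -2.11] [-0.1 -0.1 -2.5] [ 0.34  0.56 -0.02] 23.42232967324032
90 [-0.0231 -0.      0.0525]
75 [-0.0343 -0.0005  0.0883]
60 [-0.0455 -0.0009  0.1241]
45 [-0.0567 -0.0013  0.1598]
36 [-0.0634 -0.0015  0.1813]
30 [-0.0678 -0.0017  0.1956]
```

Request:
{"api": "servo_tool", "payload": {
  "targets": [
    {"offset": [-0.012,0,0.025],"delta_rot": [0,0,0]},
    {"offset": [-0.0231,0,0.0525],"delta_rot": [0,0,0]},
    {"offset": [-0.029,0,0.07],"delta_rot": [0,-0.01,0]},
    {"offset": [-0.0343,-0.0005,0.0883],"delta_rot": [0,-0.02,0]},
    {"offset": [-0.04,-0.0007,0.106],"delta_rot": [0,-0.03,0]},
    {"offset": [-0.0455,-0.0009,0.1241],"delta_rot": [0,-0.04,0]},
    {"offset": [-0.0455,-0.0009,0.1241],"delta_rot": [0,-0.04,0]}
  ],
  "newtons": 25
}}

```text
time_s: 28.95
eef_pos: [585.4, -211.4, 57.3]
orientation: [0.027, 0.973, -0.202, 0.104]
wrist_force: [1.2, -0.7, 2.6]
gripper_width: 23.2
gripper_force: 85.8
```

```bash
python3 q.py; python3 lvl.py;python3 - <<'E'
from h import *
s,p,r=st()
for z in(60,50,40,36,32,30):print(z,(r.inv().apply(np.array([586.3,-211,z])-p)/400).round(4))
E
```

```text
28.95 [ 585.4 -211.4   57.3] yaw -0.4081 q [ 0.47  0.62 -0.26  1.93  0.46  0.43 -2.1 ] [ 1.2 -0.7  2.6] [-0.21 -0.68  0.05] 23.1693324007353
normal [-0.195  0.083 -0.977] axis [ 0.895 -0.392 -0.212] elev -0.214 axis yaw -0.413 s range [-26.9 124.2]
20 top z 55.8 lat [-12.3  10.4]
40 top z 51.6 lat [-12.4  10.6]
60 top z 47.4 lat [-12.1  10.7]
90 top z 40.8 lat [-23.2  21.2]
120 top z 34.6 lat [-43.5  41.9]
toolz [ 0.193 -0.095 -0.977]
60 [ 0.0024 -0.0016 -0.0046]
50 [-0.003  -0.0019  0.0198]
40 [-0.0084 -0.0022  0.0442]
36 [-0.0105 -0.0023  0.054 ]
32 [-0.0127 -0.0024  0.0638]
30 [-0.0137 -0.0024  0.0687]
```

Request:
{"api": "servo_tool", "payload": {
  "targets": [
    {"offset": [-0.003,-0.0019,0.0198],"delta_rot": [0,-0.01,0]},
    {"offset": [-0.006,-0.002,0.034],"delta_rot": [0,-0.02,0]},
    {"offset": [-0.0084,-0.0022,0.0442],"delta_rot": [0,-0.03,0]},
    {"offset": [-0.0105,-0.0023,0.054],"delta_rot": [0,-0.04,0]},
    {"offset": [-0.0127,-0.0024,0.0638],"delta_rot": [0,-0.04,0]},
    {"offset": [-0.0127,-0.0024,0.0638],"delta_rot": [0,-0.04,0]}
  ]
}}

```text
time_s: 29.65
eef_pos: [585.6, -210.8, 31.5]
orientation: [0.019, 0.977, -0.203, 0.063]
wrist_force: [-1.4, 0.8, 2.3]
gripper_width: 23.4
gripper_force: 84.6
```

```bash
python3 q.py; python3 lvl.py
```

```text
29.65 [ 585.6 -210.8   31.5] yaw -0.4086 q [ 0.49  0.69 -0.28  1.87  0.43  0.51 -2.06] [-1.4  0.8  2.3] [-0.07 -0.11 -0.02] 23.384143143062946
normal [-0.008  0.002 -1.   ] axis [ 0.917 -0.399 -0.008] elev -0.008 axis yaw -0.41 s range [-29.7 105.3]
20 top z 34.2 lat [-12.2  10.7]
40 top z 34.1 lat [-12.   10.8]
60 top z 33.9 lat [-11.8  10.9]
90 top z 33.4 lat [-21.2  20.3]
toolz [ 0.116 -0.063 -0.991]
```

Request:
{"api": "servo_tool", "payload": {
  "targets": [
    {"offset": [0,0,0.003],"delta_rot": [0,0,0]},
    {"offset": [0,0,0.003],"delta_rot": [0,0,0]}
  ]
}}

```text
time_s: 29.95
eef_pos: [585.6, -210.8, 31.1]
orientation: [0.019, 0.977, -0.203, 0.063]
wrist_force: [-2.8, 0.3, 4.0]
gripper_width: 23.0
gripper_force: 84.7
```

Request:
{"api": "servo_tool", "payload": {
  "targets": [
    {"offset": [0,0,0],"delta_rot": [0,0,0]},
    {"offset": [0,0,0],"delta_rot": [0,0,0]},
    {"offset": [0,0,0],"delta_rot": [0,0,0]},
    {"offset": [0,0,-0.05],"delta_rot": [0,0,0]},
    {"offset": [0,0,-0.15],"delta_rot": [0,0,0]},
    {"offset": [0,0,-0.27],"delta_rot": [0,-0.03,0]},
    {"offset": [0,0,-0.39],"delta_rot": [0,-0.06,0]},
    {"offset": [0,0,-0.5],"delta_rot": [0,-0.06,0]},
    {"offset": [0,0,-0.5],"delta_rot": [0,-0.06,0]},
    {"offset": [0,0,-0.5],"delta_rot": [0,-0.06,0]}
  ],
  "fingers": 0.3
}}

```text
time_s: 30.95
eef_pos: [562.8, -198.4, 230.3]
orientation: [0.007, 0.979, -0.204, 0.003]
wrist_force: [-0.4, -0.1, 0.0]
gripper_width: 55.5
gripper_force: 0.0
```

```bash
python3 q.py; python3 - <<'E'
from fit import *
c=cap("wrist");save(c,"w9.png");s,p,r=st()
P,_,_=cloud(c,ctrl.silhouettes("spanner",c)[0]["pixels"])
o=fit_sp(P,-0.41);print(o)
y=-0.406;d=o[0]-[636,-232];print("in tray frame",d@[np.cos(y),np.sin(y)],d@[-np.sin(y),np.cos(y)])
A=np.c_[P[:,:2]-P[:,:2].mean(0),np.ones(len(P))];m=abs(P[:,2]-32)<6;print("plane",np.linalg.lstsq(A[m],P[m,2],rcond=None)[0])
c=cap("top");M=ctrl.silhouettes("cover_slide",c)[0]["pixels"];P,_,_=cloud(c,M);q=P[(P[:,2]>87)&(P[:,2]<96)];print("cover",cv2.minAreaRect(q[:,:2].astype(np.float32)))
q=P[P[:,2]>106];print("bar",q.mean(0),cv2.minAreaRect(q[:,:2].astype(np.float32)),len(q))
E
```

```text
30.95 [ 562.8 -198.4  230.3] yaw -0.4102 q [ 0.61  0.44 -0.44  1.74  0.23  1.   -1.89] [-0.4 -0.1  0. ] [ 0.03 -0.01  0.04] 55.46824807880497
(array([ 629.14231268, -228.75215796]), np.float64(-0.41107381996853215), np.float64(162.3759591009856), np.float64(23.316599002100396), np.float64(84.70505239814308), np.float64(-0.11689683027564257))
in tray frame -7.582906795441018 0.2754591798428442
plane [-1.05135936e-03  5.46227306e-05  3.31702343e+01]
cover ((664.4263305664062, 72.08366394042969), (139.43716430664062, 155.93911743164062), 14.477478981018066)
bar [665.69016674  72.77645416 116.02151207] ((666.8098754882812, 72.98519897460938), (67.50499725341797, 13.553162574768066), 13.979573249816895) 90
```

View pics/w9.png

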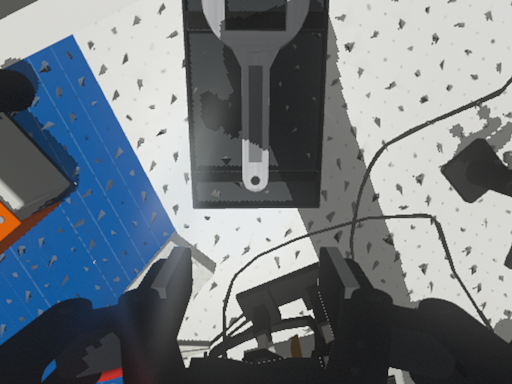

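The picture shows the spanner lying flat in the tray at about (255,110), square to it and across both rails, with its tail at (255,190) past the rear rail. Now the cover: grip its bar.

Request:
{"api": "servo_tool", "payload": {
  "targets": [
    {"offset": [-0.004,-0.09,0],"delta_rot": [0,0,-0.04]},
    {"offset": [-0.008,-0.18,0],"delta_rot": [0,0,-0.08]},
    {"offset": [-0.012,-0.27,0],"delta_rot": [0,0,-0.12]},
    {"offset": [-0.016,-0.36,0.02],"delta_rot": [0,0,-0.16]},
    {"offset": [-0.02,-0.45,0.05],"delta_rot": [0,0,-0.2]},
    {"offset": [-0.025,-0.54,0.08],"delta_rot": [0,0,-0.24]},
    {"offset": [-0.03,-0.63,0.12],"delta_rot": [0,0,-0.28]},
    {"offset": [-0.033,-0.725,0.175],"delta_rot": [0,0,-0.317]},
    {"offset": [-0.033,-0.725,0.175],"delta_rot": [0,0,-0.317]},
    {"offset": [-0.033,-0.725,0.175],"delta_rot": [0,0,-0.317]},
    {"offset": [-0.033,-0.725,0.175],"delta_rot": [0,0,-0.317]}
  ]
}}

```text
time_s: 32.25
eef_pos: [666.0, 70.7, 155.2]
orientation: [0.007, 0.992, 0.126, -0.001]
wrist_force: [-0.8, -0.5, 0.1]
gripper_width: 55.5
gripper_force: 0.0
```

```bash
python3 q.py; python3 - <<'E'
from h import *
c=cap("wrist");s,p,r=st();P,_,_=cloud(c);q=P[(P[:,2]>110)&(P[:,2]<121)&(np.hypot(P[:,0]-666,P[:,1]-73)<45)];R_=cv2.minAreaRect(q[:,:2].astype(np.float32));print("bar",R_,len(q))
print((r.inv().apply(np.array([666.3,72.9,116])-p)/400).round(4))
E
```

```text
32.25 [666.   70.7 155.2] yaw 0.2522 q [ 0.22  0.68 -0.57  1.59  0.43  1.   -1.8 ] [-0.8 -0.5  0.1] [-0.01  0.02 -0.01] 55.52639728173283
bar ((668.60400390625, 73.72657012939453), (67.08206939697266, 14.01611042022705), 14.644862174987793) 3316
[ 0.0019 -0.0076  0.0995]
```

Request:
{"api": "servo_tool", "payload": {
  "targets": [
    {"offset": [0.003,-0.007,0.05],"delta_rot": [0,0,0]},
    {"offset": [0.003,-0.007,0.098],"delta_rot": [0,0,0]},
    {"offset": [0.003,-0.007,0.098],"delta_rot": [0,0,0]},
    {"offset": [0.003,-0.007,0.098],"delta_rot": [0,0,0]}
  ]
}}

```text
time_s: 32.7
eef_pos: [666.9, 73.3, 117.3]
orientation: [0.007, 0.992, 0.126, 0.0]
wrist_force: [0.9, 0.9, -0.4]
gripper_width: 55.6
gripper_force: 0.0
```

Request:
{"api": "servo_tool", "payload": {
  "targets": [
    {"offset": [0,0,0],"delta_rot": [0,0,0]},
    {"offset": [0,0,0],"delta_rot": [0,0,0]},
    {"offset": [0,0,0],"delta_rot": [0,0,0]},
    {"offset": [0,0,0],"delta_rot": [0,0,0]},
    {"offset": [0,0,0],"delta_rot": [0,0,0]}
  ],
  "fingers": -1,
  "newtons": 30
}}

```text
time_s: 33.2
eef_pos: [667.3, 74.3, 117.8]
orientation: [0.007, 0.992, 0.126, 0.001]
wrist_force: [-1.2, -1.6, 6.2]
gripper_width: 13.3
gripper_force: 32.2
```

```bash
python3 q.py; python3 - <<'E'
from h import *
s,p,r=st();print(r.inv().apply(np.array([-.2513,.968,0])*140)/400)
E
```

```text
33.2 [667.3  74.3 117.8] yaw 0.2535 q [ 0.21  0.73 -0.55  1.61  0.46  0.94 -1.83] [-1.2 -1.6  6.2] [-0.24  0.26 -0.01] 13.31856414837062
[-1.66203846e-04 -3.49996130e-01 -4.91972626e-03]
```

Request:
{"api": "servo_tool", "payload": {
  "targets": [
    {"offset": [0,-0.03,-0.0004],"delta_rot": [0,0,0]},
    {"offset": [0,-0.07,-0.001],"delta_rot": [0,0,0]},
    {"offset": [0,-0.11,-0.0015],"delta_rot": [0,0,0]},
    {"offset": [0,-0.15,-0.002],"delta_rot": [0,0,0]},
    {"offset": [0,-0.19,-0.0027],"delta_rot": [0,0,0]},
    {"offset": [0,-0.23,-0.0032],"delta_rot": [0,0,0]},
    {"offset": [0,-0.27,-0.0038],"delta_rot": [0,0,0]},
    {"offset": [0,-0.31,-0.0043],"delta_rot": [0,0,0]},
    {"offset": [0,-0.34,-0.0048],"delta_rot": [0,0,0]},
    {"offset": [0,-0.36,-0.005],"delta_rot": [0,0,0]},
    {"offset": [0,-0.36,-0.005],"delta_rot": [0,0,0]},
    {"offset": [0,-0.36,-0.005],"delta_rot": [0,0,0]}
  ]
}}

```text
time_s: 34.4
eef_pos: [630.6, 216.0, 117.8]
orientation: [0.005, 0.992, 0.127, 0.001]
wrist_force: [-1.1, 2.2, 4.7]
gripper_width: 13.0
gripper_force: 32.2
```

```bash
python3 q.py
```

```text
34.4 [630.6 216.  117.8] yaw 0.2549 q [-0.01  0.72 -0.55  1.62  0.46  0.93 -2.05] [-1.1  2.2  4.7] [ 0.44  0.32 -0.02] 12.954709396503823
```

Request:
{"api": "servo_tool", "payload": {
  "targets": [
    {"offset": [0,-0.01,0],"delta_rot": [0,0,0]},
    {"offset": [0,-0.02,0],"delta_rot": [0,0,0]},
    {"offset": [0,-0.02,0],"delta_rot": [0,0,0]}
  ]
}}

```text
time_s: 34.7
eef_pos: [629.8, 218.8, 117.8]
orientation: [0.009, 0.992, 0.126, 0.0]
wrist_force: [-0.1, -6.7, 9.6]
gripper_width: 13.0
gripper_force: 32.5
```

```bash
python3 q.py
```

```text
34.7 [629.8 218.8 117.8] yaw 0.2521 q [-0.02  0.72 -0.55  1.62  0.47  0.94 -2.06] [-0.1 -6.7  9.6] [-1.29  0.23  0.08] 13.009502281264156
```

Request:
{"api": "servo_tool", "payload": {
  "targets": [
    {"offset": [0,-0.01,0],"delta_rot": [0,0,0]},
    {"offset": [0,-0.015,0],"delta_rot": [0,0,0]},
    {"offset": [0,-0.015,0],"delta_rot": [0,0,0]}
  ]
}}

```text
time_s: 35.0
eef_pos: [629.8, 219.0, 117.7]
orientation: [0.013, 0.992, 0.124, 0.0]
wrist_force: [-0.7, -16.0, 13.1]
gripper_width: 13.2
gripper_force: 32.9
```

```bash
python3 q.py
```

```text
35.0 [629.8 219.  117.7] yaw 0.2486 q [-0.02  0.72 -0.55  1.62  0.47  0.94 -2.07] [ -0.7 -16.   13.1] [-3.29  0.07  0.12] 13.175697311219574
```

Request:
{"api": "servo_tool", "payload": {
  "targets": [
    {"offset": [0,0.012,0],"delta_rot": [0,0,0]},
    {"offset": [0,0.012,0],"delta_rot": [0,0,0]}
  ]
}}

```text
time_s: 35.2
eef_pos: [629.9, 218.8, 117.8]
orientation: [0.009, 0.992, 0.125, 0.001]
wrist_force: [-1.2, -8.1, 9.4]
gripper_width: 13.3
gripper_force: 32.6
```

Request:
{"api": "servo_tool", "payload": {
  "targets": [
    {"offset": [0,0,0],"delta_rot": [0,0,0]},
    {"offset": [0,0,0],"delta_rot": [0,0,0]},
    {"offset": [0,0,0],"delta_rot": [0,0,0]},
    {"offset": [0,0,0],"delta_rot": [0,0,0]},
    {"offset": [0,0,-0.05],"delta_rot": [0,0,0]},
    {"offset": [0,0,-0.15],"delta_rot": [0,0,0]},
    {"offset": [0,0,-0.27],"delta_rot": [0,0,0]},
    {"offset": [0,0,-0.35],"delta_rot": [0,0,0]},
    {"offset": [0,0,-0.35],"delta_rot": [0,0,0]},
    {"offset": [0,0,-0.35],"delta_rot": [0,0,0]}
  ],
  "fingers": 0.4
}}

```text
time_s: 36.2
eef_pos: [628.0, 225.0, 257.1]
orientation: [0.007, 0.992, 0.127, 0.001]
wrist_force: [-0.6, -0.1, -0.1]
gripper_width: 60.0
gripper_force: 0.0
```

```bash
python3 q.py; python3 - <<'E'
from fit import *
c=cap("wrist");s,p,r=st();P,_,_=cloud(c)
q=P[(P[:,2]>110)&(P[:,2]<121)&(np.hypot(P[:,0]-630,P[:,1]-219)<45)];a=cv2.minAreaRect(q[:,:2].astype(np.float32));print("bar",a)
d=np.array(a[0])-[668.6,73.73];print("travel",d@[-.2513,.968])
c=cap("top");save(c,"top9.png")
for l in["spanner","tool_tray","amber_bottle","glue_bottle","dark_bottle","pliers","cover_slide"]:
    D=ctrl.silhouettes(l,c)
    if D:
        P,_,_=cloud(c,D[0]["pixels"]);print(l,round(D[0]["p"],2),np.median(P,0).round(),np.percentile(P,2,axis=0).round(),np.percentile(P,98,axis=0).round())
        if l=="spanner":
            o=fit_sp(P,-.41);d=o[0]-[636,-232];print(o,d@[np.cos(-.406),np.sin(-.406)],d@[np.sin(.406),np.cos(.406)])
E
```

```text
36.2 [628.  225.  257.1] yaw 0.2542 q [ 0.02  0.58 -0.62  1.52  0.37  1.17 -1.99] [-0.6 -0.1 -0.1] [ 0.04  0.06 -0.02] 60.03626581427663
bar ((631.1555786132812, 219.13194274902344), (67.06217193603516, 13.85580062866211), 14.447772026062012)
travel 150.1588636755371
spanner 0.74 [ 659. -231.   32.] [ 561. -303.   27.] [ 734. -197.   37.]
(array([ 643.69649698, -235.13741828]), np.float64(-0.4047328062401094), np.float64(191.62533183236212), np.float64(22.937469195919668), np.float64(86.1229847362605), np.float64(0.19323691879322524)) 8.309917373681072 0.15726552641271252
tool_tray 0.91 [ 625. -229.    5.] [ 524. -320.   -0.] [ 745. -146.   24.]
amber_bottle 0.72 [ 698. -360.  111.] [ 675. -410.    2.] [ 742. -338.  162.]
cover_slide 0.63 [671. 162.  92.] [508.  85.  25.] [709. 195. 639.]
```

```bash
python3 -c "
from cell import ctrl;print(ctrl.finish_job())"
```

```text
the job is handed in; nothing more can be done
None
```

The job is handed in after about 36 s of the 72 s: nut finger-tight, pulled up to its hard stop with the spanner, spanner back flat on both rails (about 8 mm forward of the tray's centre, after it slipped to 45° in the grip and was re-levelled on the rail), cover shut against its stop; the end positions of the glue bottle, dark bottle and pliers were not re-checked.

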